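# Load a well plate under the spring clip of a plate jig

## Task

Load the white well plate into the jig it is standing in: press the jig's long blue paddle down with one fingertip so that the spring clip lifts, and while you keep it down, push the plate along with the other fingertip, under the clip and up against the end stop. Then let the paddle come up so that the clip clamps the plate, and move clear. Do not pinch or lift the plate, and leave the other things on the desk where they are.

Things in the scene. Friction and masses are not known exactly. Their poses are not given: they have to be found in the camera images.
- jig: Plate jig fixed to the desk, dark steel base 8 mm thick, x -165 to +85, y -60 to +115 mm. Origin under the base on the channel's centre line; +x is the push direction (away from the robot), +y points to the paddle, z up. Pale metal ledges (y 33 to 45 and -45 to -33, tops 16 mm up) carry the plate; between them is only the base. Side guides at y 45 to 50 and -50 to -45 are 26 mm high.
- stop (a point): Middle of the end stop's near face (grey bar across the channel, 29 mm high): jig x +74, y 0, 16 mm up. The plate's leading end must come to rest against it.
- plate: White 96-well plate, 85 x 128 x 14 mm, 35 to 80 g, loose on the jig's ledges, top 30 mm above the desk, side play 2 mm. Origin: centre of its underside; its own +y axis is the long one and points along jig -x. Starts with its origin at jig x -58 to -38; against the stop it is at +10.
- plate_end (a point): Middle of the plate's near end face (the end to push), half-way up: 64 mm from the plate's origin towards jig -x, 23 mm above the desk. At jig x = -54 when the plate is against the stop.
- clip (a joint): Angle of the spring clip, rad: 0 at rest, grows as the paddle is pressed, stopped at 0.42. At rest the foot blocks the plate; from 0.25 up it clears it; let go on the plate it stays at about 0.22. Paddle force about 2 N at first, 7 N at 0.32, 9 N at 0.42; it springs back when let go. Hinge rod along jig x at y +56, 24 mm up; its bearing blocks are 29 mm high.
- paddle (a point): Middle of the blue paddle's top face, 120 mm long (jig x -155 to -35), 46 mm wide (y 66 to 112); moves with the clip. At rest 32 mm above the desk, the paddle sloping up outwards by 0.32 rad; level and 22 mm up at clip angle 0.32; 18 mm up at the stop. Press or slide anywhere along it. Level fingertips: one pressing it to 22 mm puts the other 8 mm below the plate's top.
- foot (a point): Middle of the underside of the clip's black rubber foot (22 mm along jig x, 12 mm wide) on the blue clamp arm: jig x +50, y about +19; at rest about 22 mm above the desk, 34 mm at clip angle 0.32.
- marker: Bystander: black and white marker pen, 135 mm long, 17 mm thick; origin under its middle.
- second_plate: Bystander: a second pale 96-well plate, 85 x 128 x 14 mm, on the desk at the right; origin at the centre of its underside.
- notebook: Bystander: blue notebook, 105 x 152 x 14 mm; origin at the centre of its underside.
- pipette: Bystander: pipette lying on the desk at the left, 237 mm long; origin under its middle.
- cal_weight: Bystander: brass check weight with a knob, 30 mm across, 48 mm high, on the desk at the right; origin at the centre of its underside.
Things that resemble listed ones, but are neither listed nor needed, are in the scene too. Leave any green or purple look-alike of the plate alone.

How it is judged (in metres and radians):
On the way, in this order (a step that is already met when the one before it is completed fails the run):
1. a fingertip holds the paddle down, the plate not yet under the clip (value of joint clip above 0.2 rad and contact force between the fingers and clip above 0.5 N and x of plate in the frame of jig below -0.022 m), for 0.2 s.
2. the plate is against the end stop while a fingertip still holds the paddle down (value of joint clip above 0.2 rad and contact force between the fingers and clip above 0.5 N and x of plate in the frame of jig above 0.006 m), for 0.2 s.
At the end, for the whole second after the job is handed in: The plate lies flat on the ledges within 4 mm of the end stop, at rest, with the clip let go and its foot pressing on the plate (x of plate in the frame of jig above 0.006 m and z of plate in the frame of jig between 0.013 and 0.019 m and angle between plate's own z axis and vertical below 0.05 rad and value of joint clip between 0.12 and 0.27 rad and contact force between clip and plate above 1 N and linear speed of plate below 0.01 m/s); the robot touches nothing.
It fails at once if the plate is lifted or tipped out of its channel (z of plate in the frame of jig above 0.024 m or angle between plate's own z axis and vertical above 0.15 rad).
It fails at once if another thing on the desk is moved by more than 20 mm (distance of any of marker, second_plate, notebook, pipette, cal_weight from where it was at the start of the episode above 0.02 m).
It also fails if it takes over 40 s, if anything falls off the work surface, if the arm or the gripper's body presses on something with over 40 N, if the wrist force passes 120 N, or if a joint passes its speed limit or range.

## Robot

A 6-joint arm with a two-finger parallel gripper is mounted at the origin on a cart in front of the work surface, level with it; the furniture and walls round the work are solid. World frame = base frame: x ahead of the robot, y to its left, z up, the work surface at z = 0. Lengths are in m, angles in degrees, forces in N, time in s.
With the tool pointing down it reaches from about 0.3 to 0.75 m from the base axis. Payload 8.5 kg.
Tool frame: the origin (TCP) lies midway between the tips of the shut fingers; the grasp point (between the pads) lies 19 mm behind it (env.grip_depth is the distance from the TCP to the grasp point, in m); x points along the fingers, y is the direction in which the jaws open and shut, and the axes are right-handed (so a half turn about x gives the same grasp; the last joint's range is limited). The gripper opens to 85 mm and grips with 20 to 120 N. Pads are 22 mm wide; open, the fingers measure 114 mm over their backs; the gripper's body (76 mm by 85 mm) begins 54 mm behind the grasp point. The pads swing forward as they close: fully open they stand 13 mm farther back than shut.
Start: joints at [-89.57, 21.807, 74.336, -0, 83.858, -12.336], TCP at [0.122, -0.536, 0.193] pointing down, gripper open.
Joint ranges: [-178.18, 178.18], [-50.72, 133.34], [12.68, 142.11], [-81.47, 261.47], [9.98, 163.14], [-165.26, 165.26]. Speed limits (degrees/s): [136.94, 136.94, 180, 180, 180, 180].

## Interface

Orientations are given as a 3x3 rotation matrix whose columns are the frame's x, y, z axes.
In Python, from rig import env gives the robot as it stands.
- The arm moves only by the tool play_rows, never from a script. Its arguments are lists of equal length, an entry for each row: "travel": the shift along the world's x, y, z in cm, a list of three; "rotation": the turn, a rotation vector about the world's x, y, z in rad, a list of three; "claw": the finger opening in cm, from 0 to 8.54. A call has 1 to 12 rows; each row shifts and turns the pose as measured when the row begins; what a row does not reach is not made up. A row lasts 1/12 s, in which the tool goes at most 41.7 mm and 7.16 degrees, less where a joint would pass 70% of its speed; a pose out of reach is approached as far as the arm can. A call is refused whole if a number of a shift passes 4.17 or a number of a turn 0.125, either way. A call with a gripper value outside its range is refused whole. The fingers move at their own pace and stop on an object; "squeeze" is the grip in N (left out, the last holds). Time passes only in rows, so rows that do not move let the fingers close. It gives the time, the measured TCP pose, the force and the opening at its end, in the units of the state.
- env.observe(): the state, without advancing time (a new reading comes with each control period).
- env.get_image(name): name is "scene" or "side" or "wrist"; returns the picture (400x640x3 uint8, red, green, blue); there is no depth.
- env.camera_info(name): a dict with "vertical_fov" (degrees; the focal length in pixels is half the picture's height over the tangent of half this angle, whatever the lens; pixels are square), "cx", "cy" (the principal point, pixels), "D" ([k1, k2, p1, p2, k3] as OpenCV has them; the pictures are not rectified), "eye" and "rotation" of the camera in the world. Camera axes: x right, y down, z forward; pixel columns grow to the right and rows downward; lengths in m; the calibration is good to about 2 mm. A picture is of the moment at which its call begins: read the wrist's pose just before it. camera_info takes no time and is no camera call; for the wrist camera it gives the pose at the moment of the call.
- env.close_job(): hands the job in, once; it reports no verdict.
The state is a dict: "time_s": time; "q": joint angles; "qvel": joint speeds; "joint_efforts": joint torques, N m; "position": TCP position; "tool_rot": TCP orientation; "ft_force": force on the tool from outside, world axes, zero at the start; "wrist_torque": the same for the moment, N m; "grip_width": finger opening in m.
Only numpy, scipy, OpenCV 4.12 (cv2) and the standard library are available. Lean on these libraries where they do the work, as an engineer would, in place of code of your own. Each camera call takes 0.05 s, during which the arm holds its last target.

## Working session

There is one attempt and no reset: what is moved stays moved. The work goes in short steps, Python scripts to look and compute and a tool call to move; the robot and the scene stay as the last step left them, time stands still between calls to the robot, and variables do not carry over. Pictures are saved under pics/ and viewed, and the job is handed in when it is done.

Besides the shell and the picture viewer there is one more tool, called in YAML: its name, and indented under it one key for each argument. play_rows: Moves the arm, as the interface text tells. Its arguments: {"type":"object","properties":{"travel":{"type":"array","items":{"type":"array","items":{"type":"number"}}},"rotation":{"type":"array","items":{"type":"array","items":{"type":"number"}}},"claw":{"type":"array","items":{"type":"number"}},"squeeze":{"type":"number"}},"required":["travel","rotation","claw"]}

```bash
ls; mkdir -p pics; python3 - <<'E'
from rig import env
import cv2
s=env.observe(); print(s)
for n in ["scene","side","wrist"]:
    print(n,env.camera_info(n))
    cv2.imwrite(f"pics/{n}0.png",env.get_image(n)[:,:,::-1])
E
```

```text
pics
{'time_s': 0.0, 'q': array([-8.95708362e+01,  2.18437673e+01,  7.43857732e+01,  6.70745487e-04,
        8.38589255e+01, -1.23361097e+01]), 'qvel': array([-0.03739455, -0.01845661, -0.11251337, -0.0139538 ,  0.00823645,
       -0.03592209]), 'joint_efforts': array([ 5.58522061e-04, -4.48461878e+01, -2.31275117e+01, -8.09794165e-05,
        4.73271066e-03, -1.34244615e-06]), 'position': array([ 0.12152195, -0.53604248,  0.1923798 ]), 'tool_rot': array([[ 7.40910666e-08,  2.20956197e-01, -9.75283732e-01],
       [ 1.54406684e-03, -9.75282570e-01, -2.20955934e-01],
       [-9.99998808e-01, -1.50588690e-03, -3.41243398e-04]]), 'ft_force': array([-0.09765637, -0.41417188, -0.24870508]), 'wrist_torque': array([-0.01427188,  0.04969314,  0.03535696]), 'grip_width': 0.08555527951298149}
scene {'vertical_fov': 53.966980291280684, 'cx': 314.6234158081281, 'cy': 206.03559973698256, 'D': array([0.02621073, 0.        , 0.        , 0.        , 0.        ]), 'eye': array([-0.16067243,  1.00965334,  0.72526406]), 'rotation': array([[-0.81786761, -0.27329869,  0.50635995],
       [-0.57534781,  0.37585823, -0.7264334 ],
       [ 0.00821375, -0.88545944, -0.46464408]])}
side {'vertical_fov': 50.942531568455436, 'cx': 315.88381073652977, 'cy': 203.0403354321452, 'D': array([-0.09132747,  0.        ,  0.        ,  0.        ,  0.        ]), 'eye': array([ 0.49307826, -1.13491382,  0.73803981]), 'rotation': array([[ 0.99769556, -0.05288278,  0.04250864],
       [-0.06416567, -0.53175925,  0.84446129],
       [-0.0220531 , -0.84524287, -0.5339271 ]])}
wrist {'vertical_fov': 59.77609046985055, 'cx': 319.5013208690436, 'cy': 204.26930901795788, 'D': array([0.02110584, 0.        , 0.        , 0.        , 0.        ]), 'eye': array([ 0.19933965, -0.51863958,  0.37406531]), 'rotation': array([[ 0.22105701, -0.92677265, -0.30368776],
       [-0.97526024, -0.21042643, -0.0677362 ],
       [-0.00112788,  0.31114816, -0.95036075]])}
```

View pics/scene0.png

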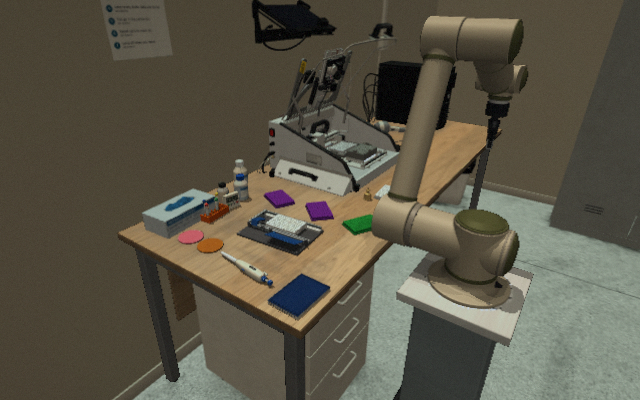

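View pics/side0.png

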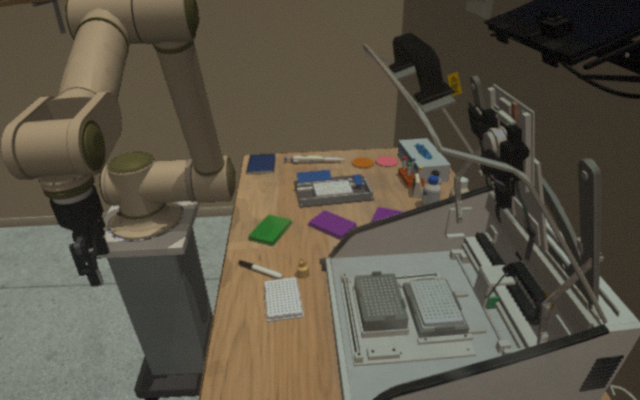

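View pics/wrist0.png

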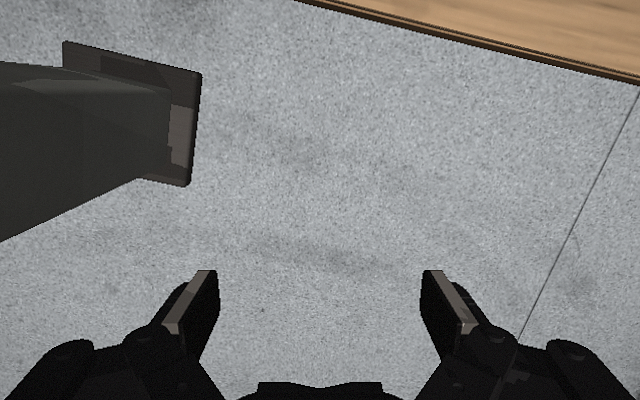

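The scene view shows the jig at about (282,232), the side view at about (333,190). I'll enlarge both.

```bash
cat > h.py <<'E'
from rig import env
import cv2, numpy as np
def K(ci):
    f=200/np.tan(np.radians(ci["vertical_fov"])/2)
    return np.array([[f,0,ci["cx"]],[0,f,ci["cy"]],[0,0,1]])
def ray(ci,uv):
    p=cv2.undistortPoints(np.array([[uv]],float),K(ci),ci["D"])[0,0]
    return ci["rotation"]@np.array([p[0],p[1],1])
def onz(ci,uv,z):
    d=ray(ci,uv); e=ci["eye"]; return e+d*(z-e[2])/d[2]
def proj(ci,P):
    R=ci["rotation"].T; t=-R@ci["eye"]
    return cv2.projectPoints(np.array(P,float).reshape(-1,3),cv2.Rodrigues(R)[0],t,K(ci),ci["D"])[0][:,0]
def crop(im,x0,y0,x1,y1,k,fn):
    cv2.imwrite(fn,cv2.resize(im[y0:y1,x0:x1],None,fx=k,fy=k,interpolation=cv2.INTER_CUBIC))
E
python3 - <<'E'
from h import *
crop(cv2.imread("pics/scene0.png"),230,200,330,260,8,"pics/sc1.png")
crop(cv2.imread("pics/side0.png"),285,160,385,215,8,"pics/sd1.png")
ci=env.camera_info("scene")
for n,uv in dict(jig=(282,232),tiss=(185,210),nb=(300,295),pip=(250,268),green=(360,224)).items(): print(n,onz(ci,uv,0.01))
E
```

```text
jig [0.59878842 0.11689995 0.01      ]
tiss [0.99985822 0.20868317 0.01      ]
nb [0.35001178 0.34297335 0.01      ]
pip [0.54536898 0.33312461 0.01      ]
green [ 0.40598321 -0.09080218  0.01      ]
```

View pics/sc1.png

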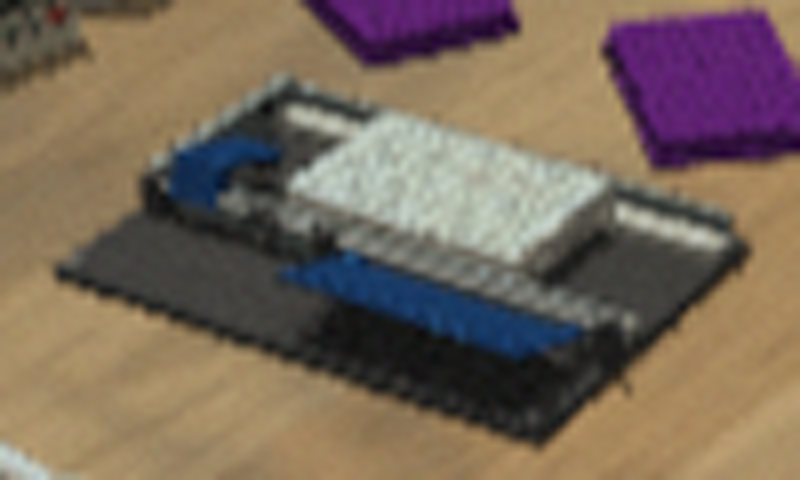

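View pics/sd1.png

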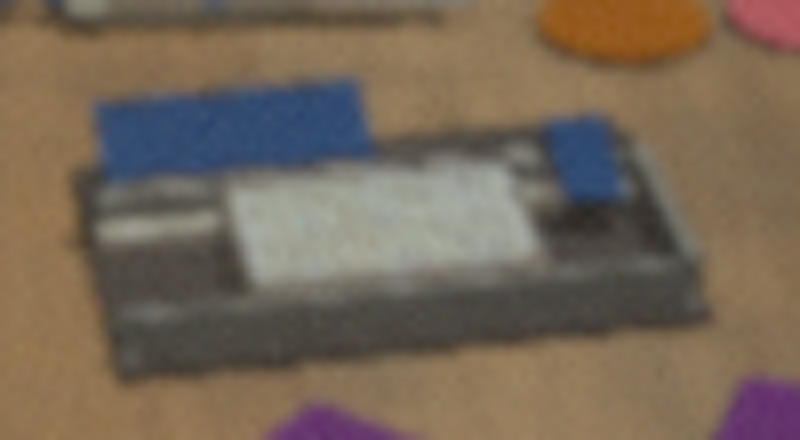

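```bash
python3 - <<'E'
from h import *
from scipy.optimize import least_squares
sc=env.camera_info("scene"); sd=env.camera_info("side")
obs=[(sc,(230+540/8,200+432/8),(-.165,.115,.008)),(sc,(230+58/8,200+268/8),(.085,.115,.008)),
(sd,(285+122/8,160+378/8),(-.165,-.06,0)),(sd,(285+710/8,160+318/8),(.085,-.06,0))]
def T(p,P):
    c,s=np.cos(p[2]),np.sin(p[2]); return np.array([p[0]+c*P[0]-s*P[1],p[1]+s*P[0]+c*P[1],P[2]])
f=lambda p:np.concatenate([proj(c,T(p,P))[0]-uv for c,uv,P in obs])
r=least_squares(f,[.6,.1,0]); print(r.x,np.degrees(r.x[2]),r.fun.round(1))
p=r.x
for n,c,uv in [("plateNear",sc,(230+530/8,200+262/8)),("pl near far",sc,(230+612/8,200+190/8)),("lead",sc,(230+290/8,200+185/8)),("leadfar",sc,(230+380/8,200+112/8))]:
    w=onz(c,uv,.03); d=w-[p[0],p[1],0]; cc,s=np.cos(p[2]),np.sin(p[2]); print(n,cc*d[0]+s*d[1],-s*d[0]+cc*d[1])
for n,c,uv in [("plateNear",sd,(285+235/8,160+180/8)),("pl near far",sd,(285+255/8,160+285/8)),("lead",sd,(285+510/8,160+165/8)),("leadfar",sd,(285+540/8,160+255/8))]:
    w=onz(c,uv,.03); d=w-[p[0],p[1],0]; cc,s=np.cos(p[2]),np.sin(p[2]); print(n,cc*d[0]+s*d[1],-s*d[0]+cc*d[1])
E
```

```text
[0.65416995 0.08782926 0.10662462] 6.109140745440665 [ 0.4 -0.9 -1.2 -0.7 -1.   0.3 -0.  -0.6]
plateNear -0.11470319942890726 0.04212872021765887
pl near far -0.11455863545185448 -0.02703545467822312
lead 0.010149531325479973 0.03938667582455803
leadfar 0.012972574027939141 -0.03548623827066425
plateNear -0.09774405006087135 0.03969312277319876
pl near far -0.10425219956931447 -0.047376869852141006
lead 0.02028033541179959 0.0280236017147015
leadfar 0.014547661726103597 -0.04805821188783242
```

```bash
python3 - <<'E'
from h import *
sc=env.camera_info("scene"); sd=env.camera_info("side")
for n,uv in dict(boxleft=(268,168),boxfront=(348,193),boxr=(398,155),weight=(367,196),pen=(384,190)).items(): print(n,onz(sc,uv,0.0))
for n,uv in dict(boxcorner=(330,258),boxfront2=(345,400),weight=(303,275),plate2=(284,300),edge=(230,250),green=(270,230)).items(): print(n,onz(sd,uv,0.0))
crop(cv2.imread("pics/scene0.png"),240,20,440,220,3,"pics/sc2.png")
E
```

```text
boxleft [ 1.04162329 -0.31621343  0.        ]
boxfront [ 5.83584984e-01 -3.05099769e-01  1.11022302e-16]
boxr [ 0.60719815 -0.85978066  0.        ]
weight [ 0.50438865 -0.32711253  0.        ]
pen [ 0.47306186 -0.42243001  0.        ]
boxcorner [ 0.57217053 -0.25158181  0.        ]
boxfront2 [ 0.56201183 -0.67595297  0.        ]
weight [ 4.96034814e-01 -3.13642930e-01  1.11022302e-16]
plate2 [ 4.46524732e-01 -3.99538470e-01  1.11022302e-16]
edge [ 0.29385381 -0.19183806  0.        ]
green [ 0.40478709 -0.10534659  0.        ]
```

View pics/sc2.png

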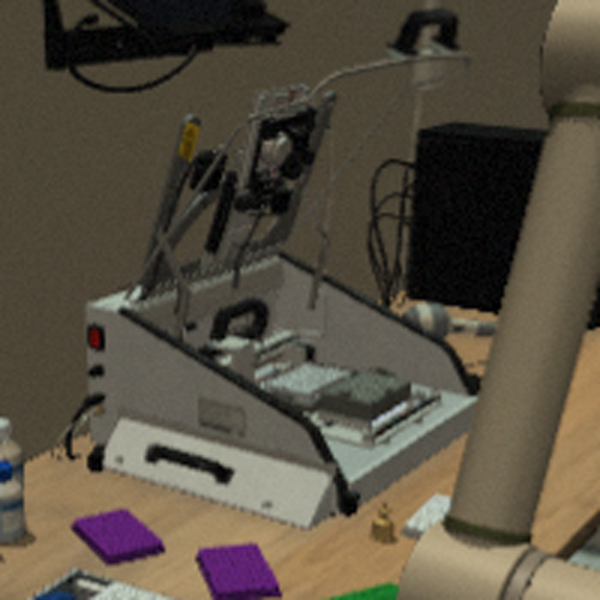

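play_rows:
  travel:
    - [2.1,2.25,1.3]
    - [2.1,2.25,1.3]
    - [2.1,2.25,1.3]
    - [2.1,2.25,1.3]
    - [2.1,2.25,1.3]
    - [2.1,2.25,1.3]
    - [2,3.3,0]
    - [2,3.3,0]
    - [2,3.3,0]
    - [2,3.3,0]
    - [2,3.3,0]
    - [2,3.3,0]
  rotation:
    - [0,0,-0.01]
    - [0,0,-0.01]
    - [0,0,-0.01]
    - [0,0,-0.01]
    - [0,0,-0.01]
    - [0,0,-0.01]
    - [0,0,-0.01]
    - [0,0,-0.01]
    - [0,0,-0.01]
    - [0,0,-0.01]
    - [0,0,-0.01]
    - [0,0,-0.01]
  claw: [8.54,8.54,8.54,8.54,8.54,8.54,8.54,8.54,8.54,8.54,8.54,8.54]

```text
time_s: 1.15
position: [0.371, -0.1907, 0.2698]
tool_rot: [[0.001, 0.085, -0.996], [0.008, -0.996, -0.085], [-1.0, -0.008, -0.002]]
ft_force: [1.2, -0.4, -0.2]
grip_width: 0.0856
```

play_rows:
  travel:
    - [1.3,3.7,0]
    - [1.3,3.7,0]
    - [1.3,3.7,0]
    - [1.3,3.7,0]
    - [1.3,3.7,0]
    - [1.3,3.7,0]
    - [1.3,3.7,0]
    - [1.3,3.7,0]
    - [0,0,0]
    - [0,0,0]
  rotation:
    - [0,0.0,0.003]
    - [0,0,0.003]
    - [0,0,0.003]
    - [0,0,0.003]
    - [0,0,0.003]
    - [0,0,0.003]
    - [0,0,0.003]
    - [0,0,0]
    - [0,0,0]
    - [0,0,0]
  claw: [8.54,8.54,8.54,8.54,8.54,8.54,8.54,8.54,8.54,8.54]

```text
time_s: 1.98
position: [0.4771, 0.1286, 0.2682]
tool_rot: [[-0.001, 0.115, -0.993], [0.009, -0.993, -0.115], [-1.0, -0.009, -0.0]]
ft_force: [0.2, -0.3, -0.6]
grip_width: 0.0852
```

```bash
python3 - <<'E'
from h import *
import pickle
s=env.observe(); ci=env.camera_info("wrist"); im=env.get_image("wrist")[:,:,::-1]
cv2.imwrite("pics/w1.png",im); pickle.dump(ci,open("w1.pkl","wb"))
cv2.imwrite("pics/w1b.png",cv2.resize(im,None,fx=1.25,fy=1.25,interpolation=cv2.INTER_CUBIC))
print(s["position"],s["tool_rot"].round(3),s["ft_force"],s["time_s"],s["q"])
E
```

```text
[0.47708858 0.12864011 0.26816041] [[-0.001  0.115 -0.993]
 [ 0.009 -0.993 -0.115]
 [-1.    -0.009 -0.   ]] [ 0.16611886 -0.30135592 -0.60249234] 1.9833 [ 1.00452266 13.43759744 74.21553962  0.5343728  92.3986025  84.44689503]
```

View pics/w1b.png

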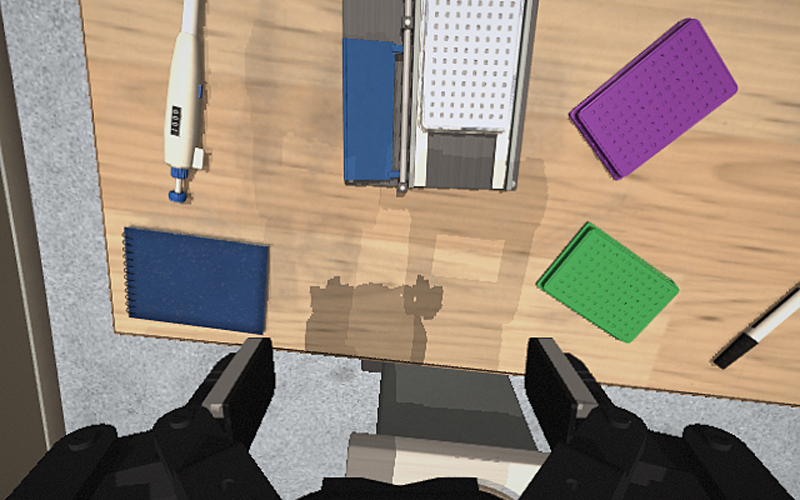

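The wrist view shows the near half of the jig: the paddle's near-left corner is at about (345,184) and the plate's near end runs from (423,129) to (514,134). I'll move 10 cm forward to see all of it.

play_rows:
  travel:
    - [3.3,-0.5,0]
    - [3.3,-0.4,0]
    - [3.3,-0.4,0]
    - [0,0,0]
    - [0,0,0]
    - [0,0,0]
  rotation:
    - [0.008,0,-0.008]
    - [0,0,0]
    - [0,0,0]
    - [0,0,0]
    - [0,0,0]
    - [0,0,0]
  claw: [8.54,8.54,8.54,8.54,8.54,8.54]

```text
time_s: 2.53
position: [0.5776, 0.1075, 0.2672]
tool_rot: [[-0.005, 0.098, -0.995], [0.017, -0.995, -0.098], [-1.0, -0.018, 0.003]]
ft_force: [0.5, -0.2, -0.2]
grip_width: 0.0854
```

```bash
python3 - <<'E'
from h import *
import pickle
s=env.observe(); ci=env.camera_info("wrist"); im=env.get_image("wrist")[:,:,::-1]
cv2.imwrite("pics/w2.png",im); pickle.dump(ci,open("w2.pkl","wb"))
crop(im,250,0,450,300,2,"pics/w2a.png")
cv2.imwrite("pics/w2b.png",cv2.resize(im,None,fx=1.25,fy=1.25,interpolation=cv2.INTER_CUBIC))
print(s["position"],s["tool_rot"].round(3),s["ft_force"],s["time_s"])
E
```

```text
[0.57758977 0.10751346 0.2671585 ] [[-0.005  0.098 -0.995]
 [ 0.017 -0.995 -0.098]
 [-1.    -0.018  0.003]] [ 0.4777913  -0.16672182 -0.22257788] 2.5333
```

View pics/w2b.png

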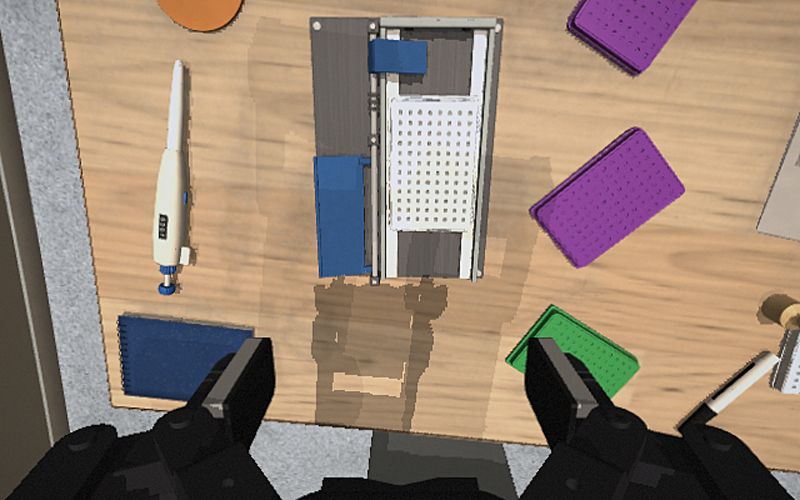

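```bash
python3 - <<'E'
from h import *
im=cv2.imread("pics/w2.png")
crop(im,240,5,410,125,4.7,"pics/w2c.png")
crop(im,240,115,410,235,4.7,"pics/w2d.png")
E
```

```text
(no output)
```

View pics/w2c.png

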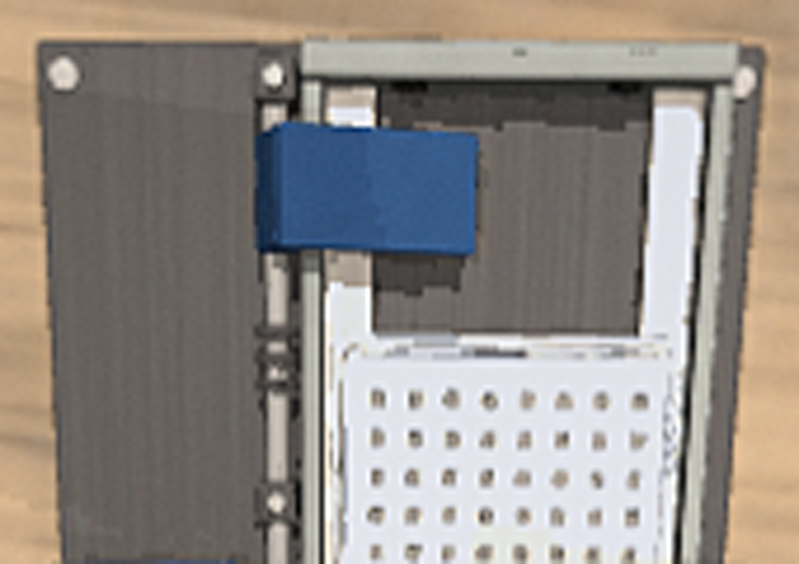

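View pics/w2d.png

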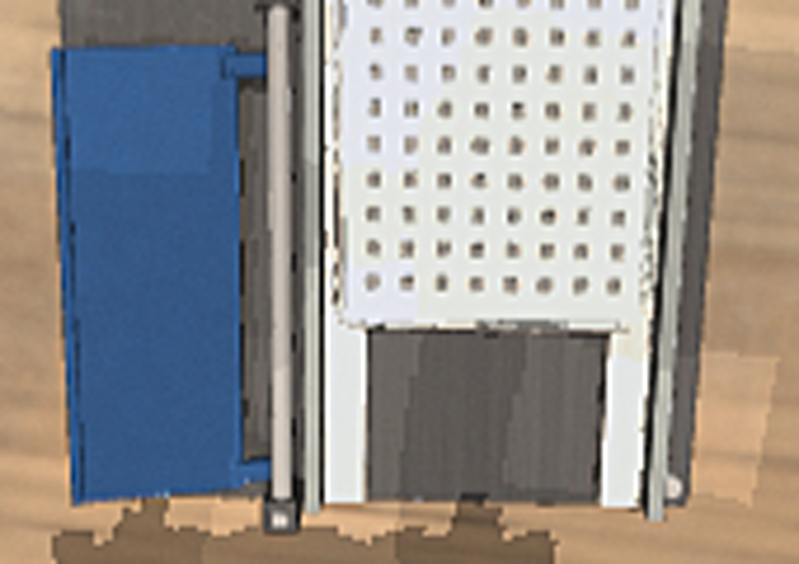

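```bash
python3 - <<'E'
from h import *
import pickle
from scipy.optimize import least_squares
ci=pickle.load(open("w2.pkl","rb")); print(ci["eye"])
a=lambda u,v:(240+u/4.7,5+v/4.7); b=lambda u,v:(240+u/4.7,115+v/4.7)
o=[(a(38,42),(85,115,8)),(a(765,48),(85,-60,8)),(b(690,503),(-165,-60,8)),(b(325,503),(-165,45,16)),(b(366,503),(-165,33,16)),(b(602,507),(-165,-33,16)),(b(645,507),(-165,-45,16)),(b(305,512),(-165,50,26)),(b(663,518),(-165,-50,26)),(a(302,80),(74,50,29)),(a(738,80),(74,-50,29))]
def T(p,P):
    c,s=np.cos(p[2]),np.sin(p[2]); return np.array([p[0]+c*P[0]-s*P[1],p[1]+s*P[0]+c*P[1],P[2]])
f=lambda p:np.concatenate([proj(ci,T(p,np.array(P)/1000))[0]-uv for uv,P in o])
r=least_squares(f,[.65,.09,.1],loss="soft_l1"); p=r.x; print(p,np.degrees(p[2])); print(f(p).reshape(-1,2).round(1))
def J(w):
    d=w-[p[0],p[1],0]; c,s=np.cos(p[2]),np.sin(p[2]); return np.array([c*d[0]+s*d[1],-s*d[0]+c*d[1]])
for uv in [b(490,328),b(345,322),b(630,326)]: print("near30",J(onz(ci,uv,.03)),"near16",J(onz(ci,uv,.016)))
for uv in [a(490,340),a(490,358)]: print("lead",J(onz(ci,uv,.03)))
for uv in [b(75,503),b(55,50)]: print("paddle outer",J(onz(ci,uv,.039)))
print("goal axes y",-np.sin(p[2]),np.cos(p[2]))
for x,y in [(-139,43),(-65,43)]: print(x,T(p,(x/1000,y/1000,0)))
E
```

```text
[0.65783145 0.11221718 0.44845841]
[0.65524851 0.08673292 0.08812816] 5.04937175116131
[[-0.8 -1.6]
 [ 0.6 -1.7]
 [ 0.3  0.1]
 [-0.   1. ]
 [ 0.2  1.2]
 [-0.4  1.1]
 [-0.5  1.3]
 [ 0.   1.9]
 [ 0.6  1.8]
 [-0.3 -1.5]
 [ 0.2 -1. ]]
near30 [-0.10777367  0.00070117] near16 [-0.11154048 -0.00011707]
near30 [-0.10669058  0.0390405 ] near16 [-0.11042116  0.03950495]
near30 [-0.10670077 -0.03613159] near16 [-0.11043169 -0.0381821 ]
lead [0.01725583 0.00479779]
lead [0.01321033 0.00466334]
paddle outer [-0.15566118  0.11117718]
paddle outer [-0.03631058  0.11033739]
goal axes y -0.08801413087176445 0.9961192261807258
-139 [0.51300333 0.11733208 0.        ]
-65 [0.58671615 0.12384513 0.        ]
```

play_rows:
  travel:
    - [-2.9,0.5,0]
    - [-2.8,0.5,0]
    - [0,0,-3.4]
    - [0,0,-3.4]
    - [0,0,-3.4]
    - [0,0,-3.4]
    - [0,0,-3.4]
    - [0,0,-2.0]
    - [0,0,0]
    - [0,0,0]
    - [0,0,0]
  rotation:
    - [-0.015,-0.005,-0.01]
    - [0,0,0]
    - [0,0,0]
    - [0,0,0]
    - [0,0,0]
    - [0,0,0]
    - [0,0,0]
    - [0,0,0]
    - [0,0,0]
    - [0,0,0]
    - [0,0,0]
  claw: [8.54,8.54,8.54,8.54,8.54,8.54,8.54,8.54,8.54,8.54,8.54]

```text
time_s: 3.5
position: [0.5089, 0.1154, 0.0797]
tool_rot: [[0.016, 0.084, -0.996], [0.002, -0.996, -0.084], [-1.0, -0.0, -0.016]]
ft_force: [0.2, 0.1, 0.2]
grip_width: 0.0855
```

```bash
cat > look.py <<'E'
from h import *
import pickle,sys
t=sys.argv[1]
s=env.observe(); ci=env.camera_info("wrist"); im=env.get_image("wrist")[:,:,::-1]
pickle.dump(ci,open(t+".pkl","wb"))
cv2.imwrite(f"pics/{t}w.png",im)
crop(env.get_image("scene")[:,:,::-1],230,170,330,270,6,f"pics/{t}s.png")
crop(env.get_image("side")[:,:,::-1],285,120,385,220,6,f"pics/{t}d.png")
p=np.array([0.65525,0.08673,0.08813]); d=s["position"]-[p[0],p[1],0]; c,q=np.cos(p[2]),np.sin(p[2])
print("jig mm",1000*(c*d[0]+q*d[1]),1000*(-q*d[0]+c*d[1]),1000*d[2]); print(s["tool_rot"].round(4),s["ft_force"].round(2),s["wrist_torque"].round(3),s["time_s"])
E
python3 look.py a
```

```text
jig mm -143.25318931346453 41.418848568186114 79.71128389586592
[[ 1.580e-02  8.430e-02 -9.963e-01]
 [ 1.600e-03 -9.964e-01 -8.430e-02]
 [-9.999e-01 -2.000e-04 -1.590e-02]] [0.18 0.08 0.17] [-0.003 -0.03   0.006] 3.5
```

View pics/aw.png

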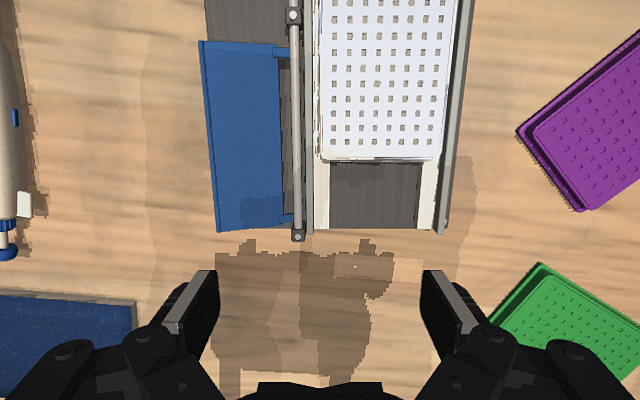

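View pics/as.png

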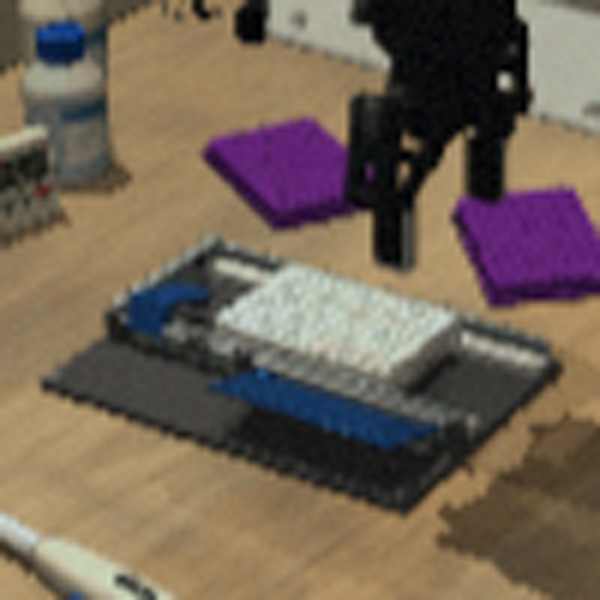

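View pics/ad.png

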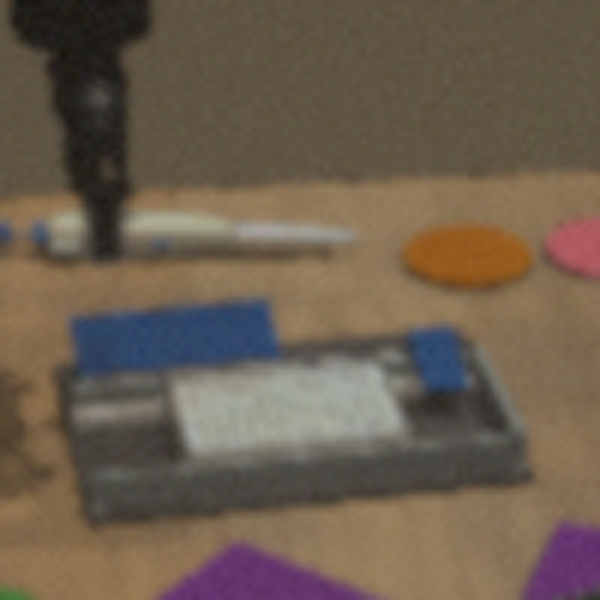

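```bash
python3 - <<'E'
from h import *
import pickle
im=cv2.imread("pics/aw.png")
crop(im,150,250,490,380,2.35,"pics/aw1.png")
crop(im,190,30,480,245,2.7,"pics/aw2.png")
ci=pickle.load(open("a.pkl","rb")); s=env.observe()
for dx in [0,-.013,-.02]:
  print(dx,[proj(ci,s["position"]+s["tool_rot"]@np.array([dx,y,z]))[0].round(0).tolist() for y in (-.0428,.0428) for z in (-.011,.011)])
E
```

```text
0 [[242.0, 219.0], [245.0, 255.0], [397.0, 219.0], [394.0, 255.0]]
-0.013 [[237.0, 228.0], [240.0, 266.0], [402.0, 228.0], [399.0, 266.0]]
-0.02 [[234.0, 233.0], [237.0, 272.0], [405.0, 233.0], [402.0, 272.0]]
```

View pics/aw1.png

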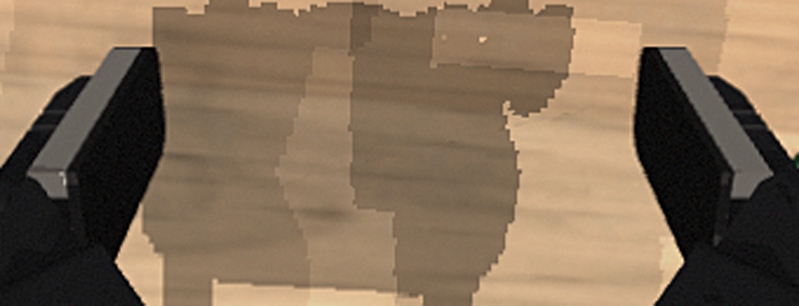

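View pics/aw2.png

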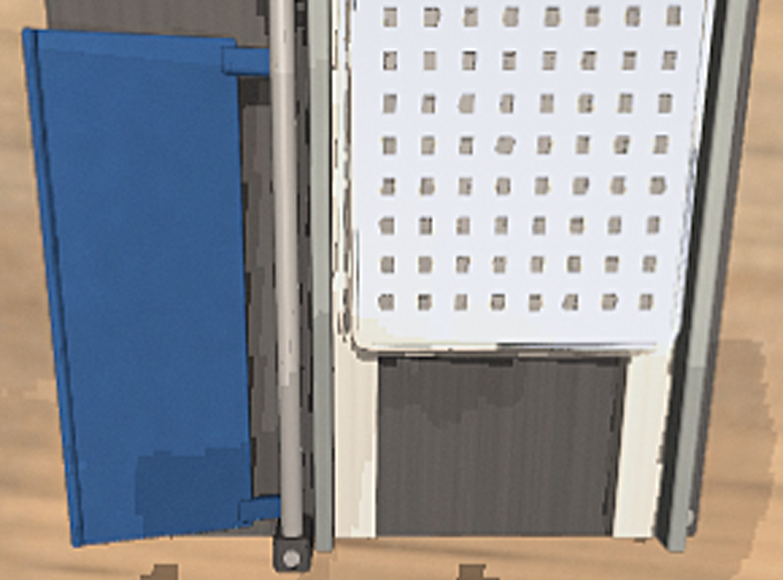

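```bash
python3 - <<'E'
from h import *
import pickle
from scipy.optimize import least_squares
ci=pickle.load(open("a.pkl","rb")); s=env.observe(); R=s["tool_rot"]; p=s["position"]
print("eye in tool",R.T@(ci["eye"]-p), "cam z in tool",R.T@ci["rotation"][:,2])
f=lambda q:np.concatenate([proj(ci,p+R@np.array([q[0],y*q[1],q[2]+z]))[0]-uv for y,z,uv in [(-1,-.011,(216,270)),(-1,.011,(219.5,309.5)),(1,-.011,(423,270)),(1,.011,(420,309.5))]])
r=least_squares(f,[-.013,.043,0]);print(r.x,r.fun.round(1))
sc=env.camera_info("scene"); sd=env.camera_info("side")
for n,y in [("A",-.05),("B",.05)]:
  for dx in (0,-.013,-.03):
    P=p+R@np.array([dx,y,0]); a=proj(sc,P)[0]; b=proj(sd,P)[0]
    print(n,dx,((a-[230,170])*6).round(),((b-[285,120])*6).round())
E
```

```text
eye in tool [-1.81010440e-01 -8.25494114e-06 -7.93560715e-02] cam z in tool [ 9.49650612e-01 -5.88248726e-05  3.13310887e-01]
[-0.0323011  0.0497148  0.0138524] [-0.3  0.   0.2 -0.   0.4  0.  -0.6 -0. ]
A 0 [387. 352.] [ 87. 262.]
A -0.013 [386. 331.] [ 86. 242.]
A -0.03 [386. 303.] [ 84. 215.]
B 0 [483. 273.] [108. 345.]
B -0.013 [484. 253.] [107. 323.]
B -0.03 [484. 226.] [105. 296.]
```

```bash
python3 - <<'E'
from h import *
print(env.grip_depth)
s=env.observe(); print(s["position"],s["time_s"])
crop(env.get_image("scene")[:,:,::-1],270,150,340,220,8,"pics/b_s.png")
crop(env.get_image("side")[:,:,::-1],270,90,340,180,6,"pics/b_d.png")
s=env.observe(); print(s["position"],s["time_s"])
E
```

```text
0.0187
[0.50971441 0.11543981 0.08012641] 3.65
[0.50948972 0.11548322 0.0795978 ] 3.75
```

View pics/b_s.png

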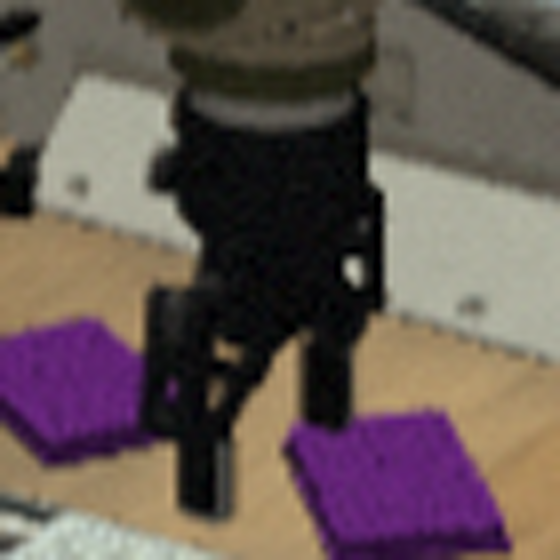

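View pics/b_d.png

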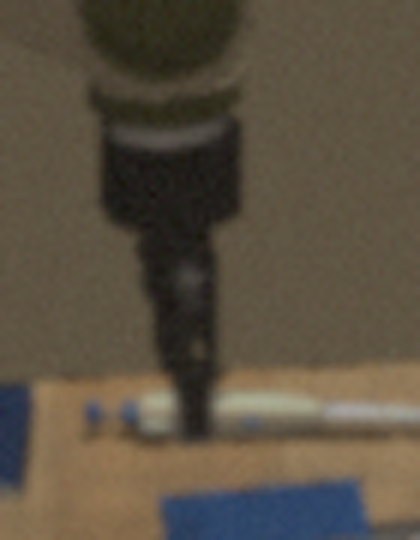

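```bash
python3 - <<'E'
from h import *
from scipy.optimize import least_squares
s=env.observe(); R=s["tool_rot"]; p=s["position"]
sc=env.camera_info("scene"); sd=env.camera_info("side")
A=(295.6,214.4);B=(310.9,203.1);S=(302.5,162.8)
f=lambda P:np.concatenate([proj(sc,P)[0]-B,proj(sd,P)[0]-S])
r=least_squares(f,p); print("B",r.x,r.fun.round(1),R.T@(r.x-p))
f=lambda P:np.concatenate([proj(sc,P)[0]-A,proj(sd,P)[0]-S])
r=least_squares(f,p); print("A?",r.x,r.fun.round(1),R.T@(r.x-p))
# closest: given tool y offset ±.047 and z 0, infer dx from each
for n,c,uv,y in [("A",sc,A,-.047),("B",sc,B,.047),("Bside",sd,S,.047)]:
    f=lambda q:proj(c,p+R@np.array([q[0],y,q[1]]))[0]-uv
    print(n,least_squares(f,[0,0]).x)
E
```

```text
B [0.51256063 0.06861194 0.13044375] [-0.5 -0.4 -0.5  0.4] [-5.08590978e-02  4.69575231e-02  3.50762726e-05]
A? [0.52110679 0.12932229 0.10594836] [ 1.7  1.3  1.7 -1.4] [-0.02612904 -0.01281153 -0.01318963]
A [-0.0517663   0.00234075]
B [-0.04997016  0.00205873]
Bside [-0.05209068 -0.00162489]
```

```bash
python3 - <<'E'
from h import *
import pickle
from scipy.optimize import least_squares
ci=pickle.load(open("a.pkl","rb"))
b=lambda u,v:(190+u/2.7,30+v/2.7)
o=[(b(332,537),(-165,45,16)),(b(376,537),(-165,33,16)),(b(614,538),(-165,-33,16)),(b(655,538),(-165,-45,16)),(b(317,549),(-165,50,26)),(b(331,549),(-165,45,26)),(b(668,549),(-165,-45,26)),(b(685,549),(-165,-50,26))]
p=np.array([0.65525,0.08673,0.08813])
def T(p,P):
    c,s=np.cos(p[2]),np.sin(p[2]); return np.array([p[0]+c*P[0]-s*P[1],p[1]+s*P[0]+c*P[1],P[2]])
f=lambda p:np.concatenate([proj(ci,T(p,np.array(P)/1000))[0]-uv for uv,P in o])
print(f(p).reshape(-1,2).round(1).tolist())
r=least_squares(lambda q:f([q[0],q[1],p[2]]),p[:2]); q=np.array([*r.x,p[2]]); print(q)
for P in (p,q):
  for uv in [b(500,345),b(500,353)]:
    w=onz(ci,uv,.03)-[P[0],P[1],0]; c,s=np.cos(P[2]),np.sin(P[2]); print(c*w[0]+s*w[1],-s*w[0]+c*w[1])
E
```

```text
[[2.0, 3.3], [1.4, 3.2], [0.3, 2.6], [1.0, 2.6], [0.5, 3.9], [2.1, 3.9], [0.4, 3.6], [1.0, 3.6]]
[0.65783346 0.08788434 0.08813   ]
-0.10592968472348178 0.003924256739204981
-0.1079331548155422 0.0038348065477089932
-0.10860471388924059 0.0030017821302049906
-0.11060818398130101 0.0029123319387090044
```

play_rows:
  travel:
    - [1.5,0.3,0]
    - [0,0,-1]
    - [0,0,-1]
    - [0,0,-1]
    - [0,0,-1]
    - [0,0,0]
  rotation:
    - [0,0.016,0.0]
    - [0,0,0]
    - [0,0,0]
    - [0,0,0]
    - [0,0,0]
    - [0,0,0]
  claw: [8.54,8.54,8.54,8.54,8.54,8.54]

```text
time_s: 4.25
position: [0.5243, 0.1185, 0.0384]
tool_rot: [[0.004, 0.085, -0.996], [0.001, -0.996, -0.085], [-1.0, -0.001, -0.004]]
ft_force: [-0.1, 0.2, -1.0]
grip_width: 0.0856
```

```bash
python3 look.py c
```

```text
jig mm -127.59631468745486 43.209519754289886 38.37290377090824
[[ 0.0044  0.0848 -0.9964]
 [ 0.0015 -0.9964 -0.0848]
 [-1.     -0.0011 -0.0045]] [-0.12  0.21 -0.95] [-0.008 -0.035 -0.011] 4.25
```

View pics/cw.png

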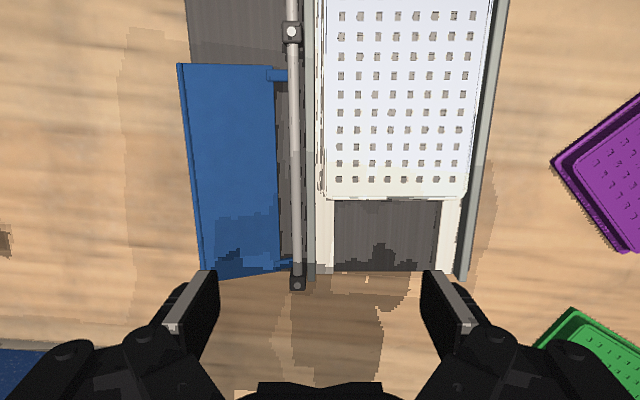

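View pics/cs.png

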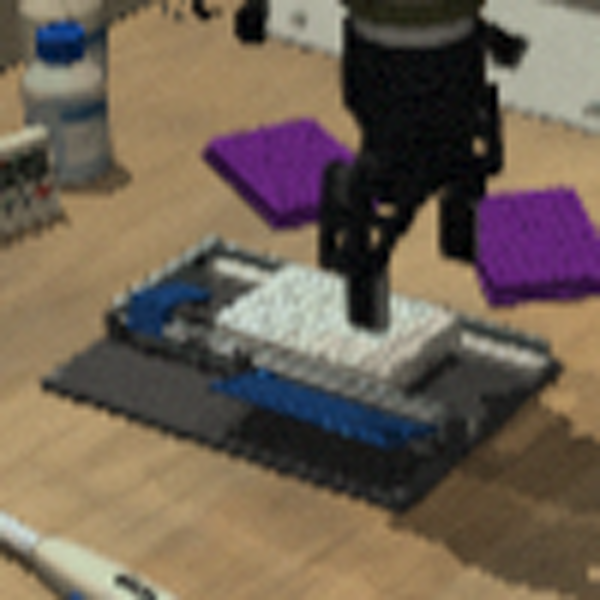

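play_rows:
  travel:
    - [0,0,-0.6]
    - [0,0,-0.6]
    - [0,0,0]
  rotation:
    - [0,0,0]
    - [0,0,0]
    - [0,0,0]
  claw: [8.54,8.54,8.54]

```text
time_s: 4.65
position: [0.5264, 0.1186, 0.029]
tool_rot: [[0.011, 0.085, -0.996], [0.001, -0.996, -0.085], [-1.0, -0.001, -0.011]]
ft_force: [0.2, 1.1, -0.5]
grip_width: 0.0851
```

play_rows:
  travel:
    - [0,0,-0.5]
    - [0,0,0]
  rotation:
    - [0,0,0]
    - [0,0,0]
  claw: [8.54,8.54]

```text
time_s: 4.82
position: [0.5263, 0.1186, 0.0235]
tool_rot: [[0.011, 0.085, -0.996], [0.001, -0.996, -0.085], [-1.0, -0.0, -0.011]]
ft_force: [-0.4, -0.0, -1.3]
grip_width: 0.0854
```

play_rows:
  travel:
    - [0,0,-0.5]
    - [0,0,0]
  rotation:
    - [0,0,0]
    - [0,0,0]
  claw: [8.54,8.54]

```text
time_s: 4.98
position: [0.5264, 0.1186, 0.018]
tool_rot: [[0.011, 0.085, -0.996], [0.001, -0.996, -0.085], [-1.0, -0.0, -0.012]]
ft_force: [-0.3, -0.3, -0.3]
grip_width: 0.0853
```

play_rows:
  travel:
    - [-0.2,0,-0.5]
    - [0,0,-0.5]
    - [0,0,-0.5]
    - [0,0,-0.5]
    - [0,0,0]
  rotation:
    - [0,0.01,0]
    - [0,0,0]
    - [0,0,0]
    - [0,0,0]
    - [0,0,0]
  claw: [8.54,8.54,8.54,8.54,8.54]

```text
time_s: 5.4
position: [0.5242, 0.1186, -0.0042]
tool_rot: [[0.0, 0.085, -0.996], [0.002, -0.996, -0.085], [-1.0, -0.001, -0.0]]
ft_force: [-0.0, 0.8, 0.1]
grip_width: 0.0853
```

```bash
python3 look.py d
```

```text
jig mm -127.74563675926936 43.261383360776875 -4.238496761025473
[[ 2.000e-04  8.490e-02 -9.964e-01]
 [ 1.500e-03 -9.964e-01 -8.490e-02]
 [-1.000e+00 -1.500e-03 -4.000e-04]] [-0.01  0.8   0.09] [0.011 0.021 0.008] 5.4
```

View pics/dw.png

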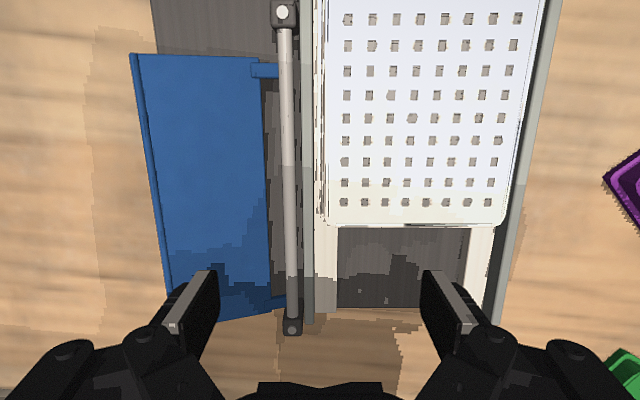

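View pics/ds.png

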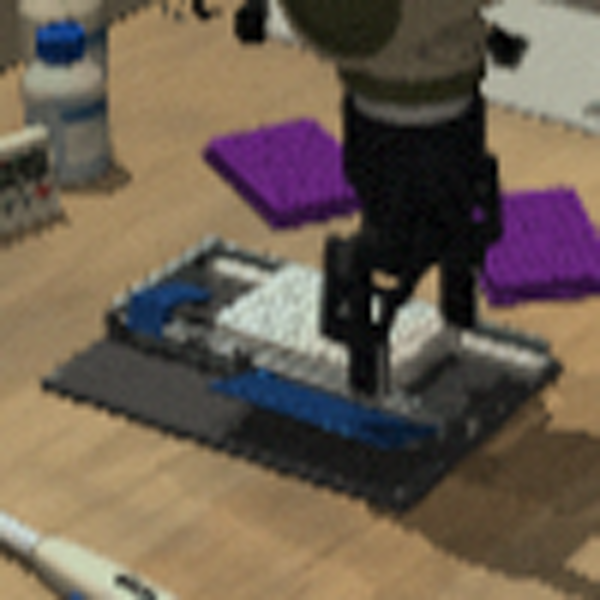

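View pics/dd.png

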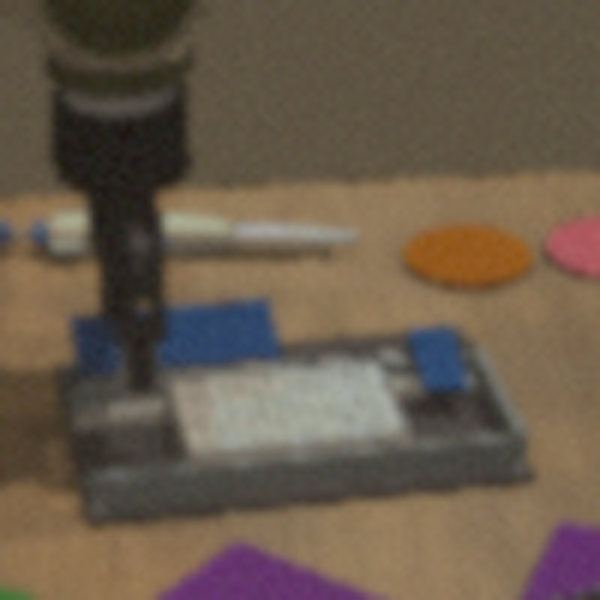

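play_rows:
  travel:
    - [0,0,-0.5]
    - [0,0,0]
  rotation:
    - [0,0,0]
    - [0,0,0]
  claw: [8.54,8.54]

```text
time_s: 5.72
position: [0.5252, 0.1186, -0.008]
tool_rot: [[0.003, 0.085, -0.996], [0.001, -0.996, -0.085], [-1.0, -0.001, -0.003]]
ft_force: [-0.3, 0.1, 0.1]
grip_width: 0.0853
```

play_rows:
  travel:
    - [0,0,-0.4]
    - [0,0,0]
  rotation:
    - [0,0,0]
    - [0,0,0]
  claw: [8.54,8.54]

```text
time_s: 5.88
position: [0.5253, 0.1186, -0.0122]
tool_rot: [[0.004, 0.085, -0.996], [0.001, -0.996, -0.085], [-1.0, -0.001, -0.004]]
ft_force: [0.4, -0.2, 0.8]
grip_width: 0.0853
```

play_rows:
  travel:
    - [0,0,-0.4]
    - [0,0,0]
  rotation:
    - [0,0,0]
    - [0,0,0]
  claw: [8.54,8.54]

```text
time_s: 6.05
position: [0.5253, 0.1186, -0.0167]
tool_rot: [[0.004, 0.085, -0.996], [0.001, -0.996, -0.085], [-1.0, -0.001, -0.004]]
ft_force: [0.9, -0.2, 0.0]
grip_width: 0.0857
```

```bash
python3 look.py e
```

```text
jig mm -126.62644077606855 43.22501368223656 -16.660141673045338
[[ 0.0038  0.0851 -0.9964]
 [ 0.0015 -0.9964 -0.0851]
 [-1.     -0.0012 -0.0039]] [ 0.89 -0.15  0.05] [ 0.021 -0.036  0.006] 6.05
```

View pics/ew.png

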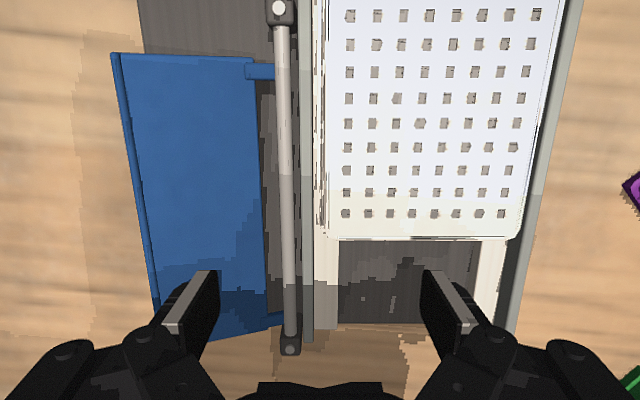

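View pics/es.png

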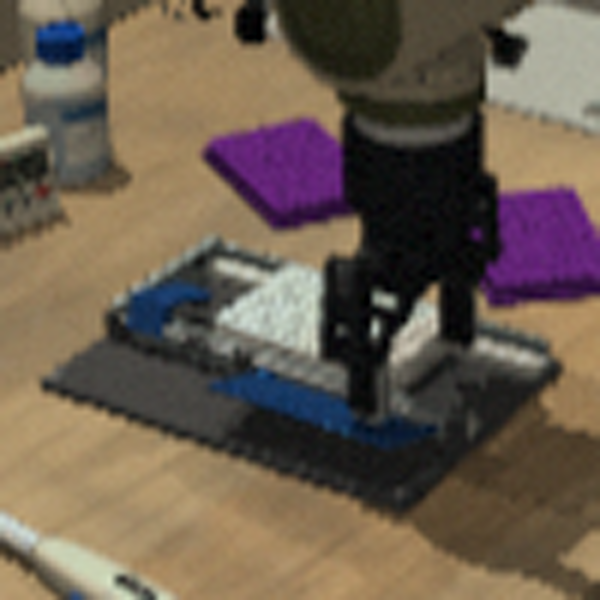

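play_rows:
  travel:
    - [0,0,-0.4]
    - [0,0,0]
  rotation:
    - [0,0,0]
    - [0,0,0]
  claw: [8.54,8.54]

```text
time_s: 6.37
position: [0.5263, 0.1188, -0.0197]
tool_rot: [[0.007, 0.085, -0.996], [0.002, -0.996, -0.085], [-1.0, -0.001, -0.007]]
ft_force: [-0.2, -0.1, 1.3]
grip_width: 0.0852
```

play_rows:
  travel:
    - [0,0,-0.4]
    - [0,0,0]
  rotation:
    - [0,0,0]
    - [0,0,0]
  claw: [8.54,8.54]

```text
time_s: 6.53
position: [0.5267, 0.1191, -0.0235]
tool_rot: [[0.008, 0.085, -0.996], [0.002, -0.996, -0.085], [-1.0, -0.002, -0.008]]
ft_force: [-0.7, 0.6, 4.2]
grip_width: 0.0855
```

play_rows:
  travel:
    - [-0.1,0,-0.3]
    - [0,0,0]
  rotation:
    - [0,0,0]
    - [0,0,0]
  claw: [8.54,8.54]

```text
time_s: 6.7
position: [0.5267, 0.1193, -0.026]
tool_rot: [[0.01, 0.084, -0.996], [0.003, -0.996, -0.084], [-1.0, -0.002, -0.011]]
ft_force: [-2.6, 0.0, 5.5]
grip_width: 0.0854
```

```bash
python3 look.py f
```

```text
jig mm -125.18552782114118 43.77824093358964 -26.014193251570916
[[ 0.0104  0.0845 -0.9964]
 [ 0.0029 -0.9964 -0.0845]
 [-0.9999 -0.002  -0.0106]] [-2.6   0.05  5.53] [0.308 0.306 0.103] 6.7
```

View pics/fw.png

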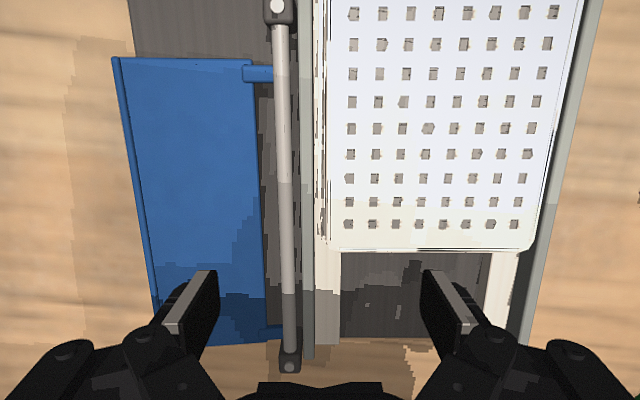

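View pics/fs.png

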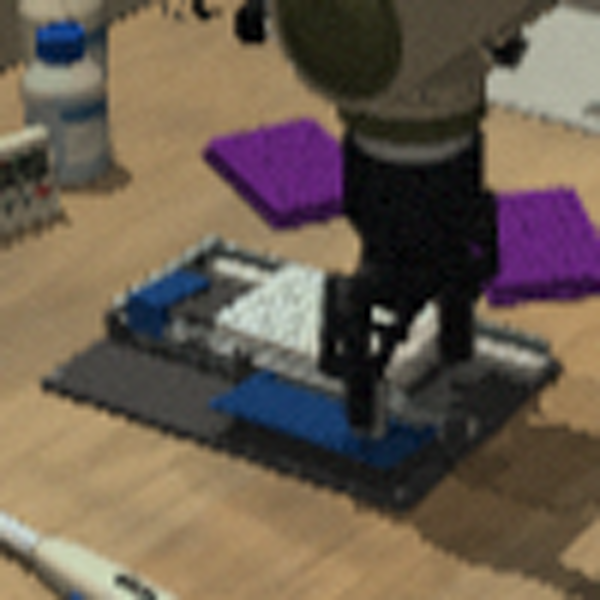

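play_rows:
  travel:
    - [-0.2,-0.05,-0.4]
    - [0,0,-0.1]
    - [0,0,0]
  rotation:
    - [0,0.01,0]
    - [0,0,0]
    - [0,0,0]
  claw: [8.54,8.54,8.54]

```text
time_s: 7.1
position: [0.526, 0.1192, -0.0292]
tool_rot: [[0.004, 0.084, -0.996], [0.004, -0.996, -0.084], [-1.0, -0.003, -0.004]]
ft_force: [-1.5, -0.4, 7.5]
grip_width: 0.0853
```

```bash
python3 look.py g; python3 - <<'E'
from h import *
print(env.observe()["position"])
im=cv2.imread("pics/gw.png"); crop(im,100,30,560,360,1.7,"pics/gw1.png")
E
```

```text
jig mm -125.86574354104802 43.69778994750749 -29.191901401294565
[[ 0.0035  0.0843 -0.9964]
 [ 0.0036 -0.9964 -0.0843]
 [-1.     -0.0033 -0.0038]] [-1.52 -0.42  7.54] [0.245 0.34  0.053] 7.1
[ 0.52602466  0.11917529 -0.0290739 ]
```

View pics/gw1.png

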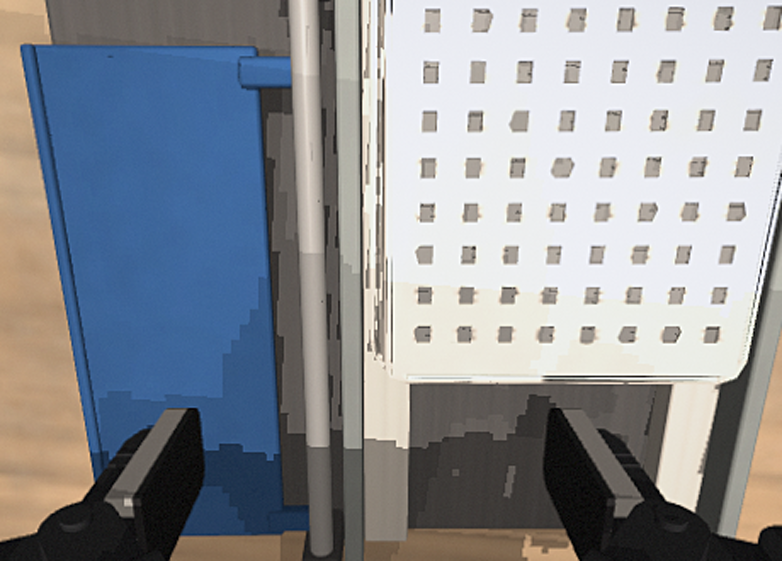

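View pics/gs.png

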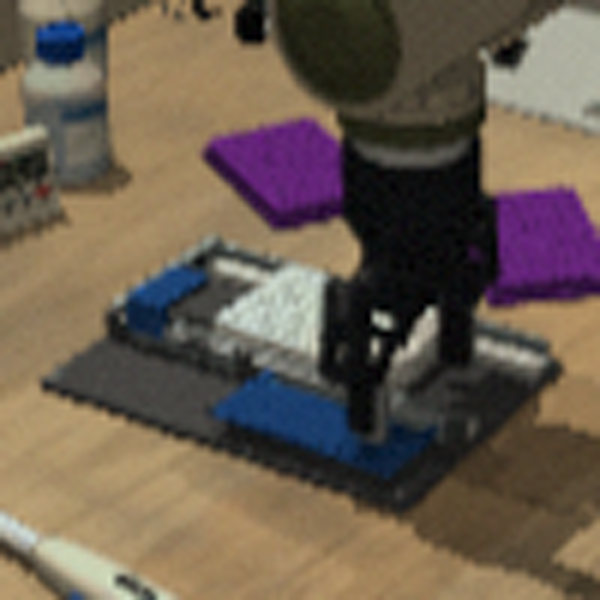

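View pics/gd.png

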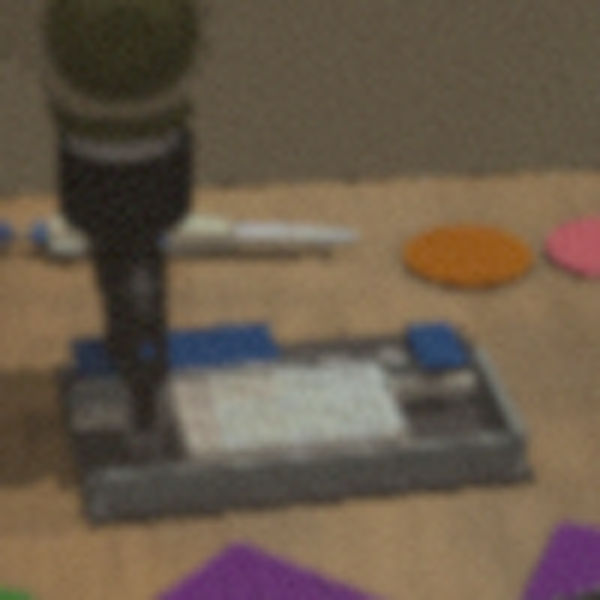

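play_rows:
  travel:
    - [0,0,-0.1]
    - [0.4,0.04,-0.03]
    - [0.4,0.04,-0.03]
    - [0,0,0]
  rotation:
    - [0,0.003,0]
    - [0,0,0]
    - [0,0,0]
    - [0,0,0]
  claw: [8.54,8.54,8.54,8.54]

```text
time_s: 7.58
position: [0.5314, 0.1198, -0.0296]
tool_rot: [[-0.005, 0.086, -0.996], [0.003, -0.996, -0.086], [-1.0, -0.003, 0.005]]
ft_force: [2.4, 0.4, 7.5]
grip_width: 0.085
```

```bash
python3 look.py i; python3 - <<'E'
from h import *
im=cv2.imread("pics/iw.png"); crop(im,100,30,560,360,1.7,"pics/iw1.png")
E
```

```text
jig mm -120.45864676763503 43.84306627576536 -29.5509110440453
[[-0.0053  0.0862 -0.9963]
 [ 0.0028 -0.9963 -0.0862]
 [-1.     -0.0032  0.005 ]] [2.39 0.43 7.5 ] [ 0.405 -0.231 -0.066] 7.5833
```

View pics/iw1.png

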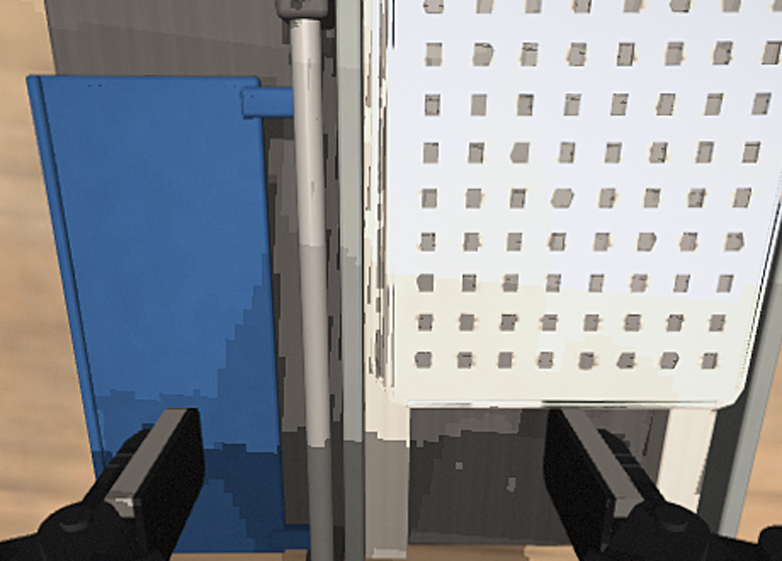

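play_rows:
  travel:
    - [0.5,0.04,-0.03]
    - [0.5,0.04,-0.03]
    - [0.5,0.04,-0.03]
    - [0,0,0]
  rotation:
    - [0,0,0]
    - [0,0,0]
    - [0,0,0]
    - [0,0,0]
  claw: [8.54,8.54,8.54,8.54]

```text
time_s: 8.07
position: [0.5425, 0.1209, -0.0294]
tool_rot: [[-0.014, 0.088, -0.996], [0.002, -0.996, -0.088], [-1.0, -0.003, 0.014]]
ft_force: [2.0, 0.6, 7.8]
grip_width: 0.0855
```

```bash
python3 look.py j; python3 - <<'E'
from h import *
im=cv2.imread("pics/jw.png"); crop(im,100,30,560,360,1.7,"pics/jw1.png")
E
```

```text
jig mm -109.30825841118741 43.92583942222498 -29.391681976080676
[[-0.0141  0.0881 -0.996 ]
 [ 0.0018 -0.9961 -0.0882]
 [-0.9999 -0.0031  0.0138]] [1.98 0.64 7.82] [ 0.376 -0.409 -0.107] 8.0667
```

View pics/jw1.png

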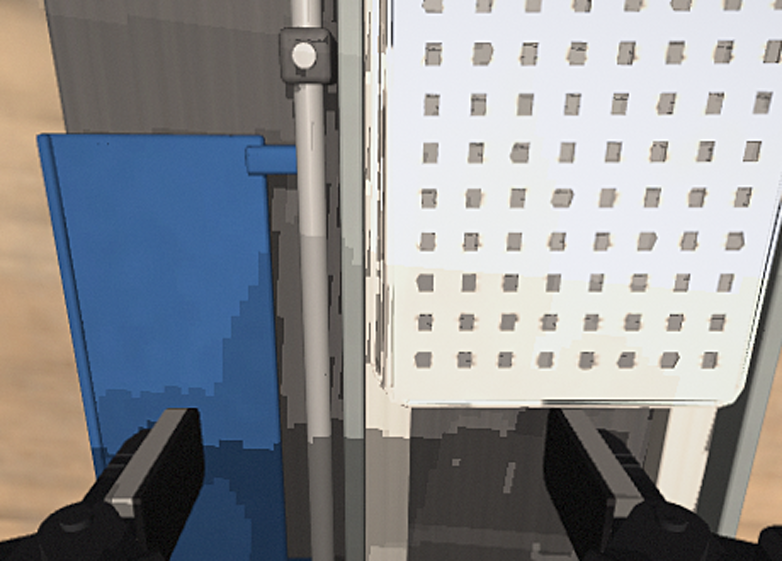

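View pics/jd.png

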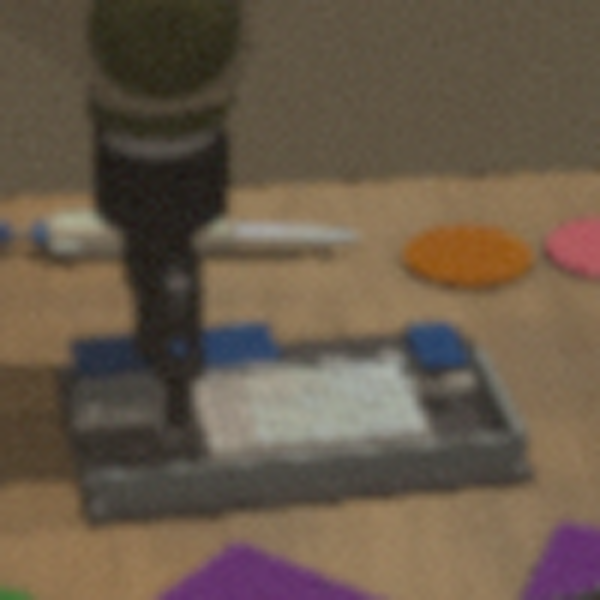

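play_rows:
  travel:
    - [0.5,0.04,-0.03]
    - [0.6,0.05,-0.03]
    - [0.6,0.05,-0.03]
    - [0.6,0.05,-0.03]
    - [0.6,0.05,-0.03]
    - [0,0,0]
  rotation:
    - [0,-0.013,0]
    - [0,-0.002,0]
    - [0,-0.002,0]
    - [0,-0.002,0]
    - [0,-0.002,0]
    - [0,0,0]
  claw: [8.54,8.54,8.54,8.54,8.54,8.54]

```text
time_s: 8.72
position: [0.5651, 0.1231, -0.0296]
tool_rot: [[-0.007, 0.092, -0.996], [0.0, -0.996, -0.092], [-1.0, -0.001, 0.007]]
ft_force: [2.8, 1.0, 6.8]
grip_width: 0.0853
```

```bash
python3 look.py k; python3 - <<'E'
from h import *
im=cv2.imread("pics/kw.png"); crop(im,100,0,560,330,1.7,"pics/kw1.png")
E
```

```text
jig mm -86.56114133004894 44.13503424137794 -29.556230038250067
[[-7.400e-03  9.150e-02 -9.958e-01]
 [ 2.000e-04 -9.958e-01 -9.150e-02]
 [-1.000e+00 -8.000e-04  7.400e-03]] [2.8  0.98 6.79] [ 0.431 -0.441 -0.138] 8.7167
```

View pics/kw1.png

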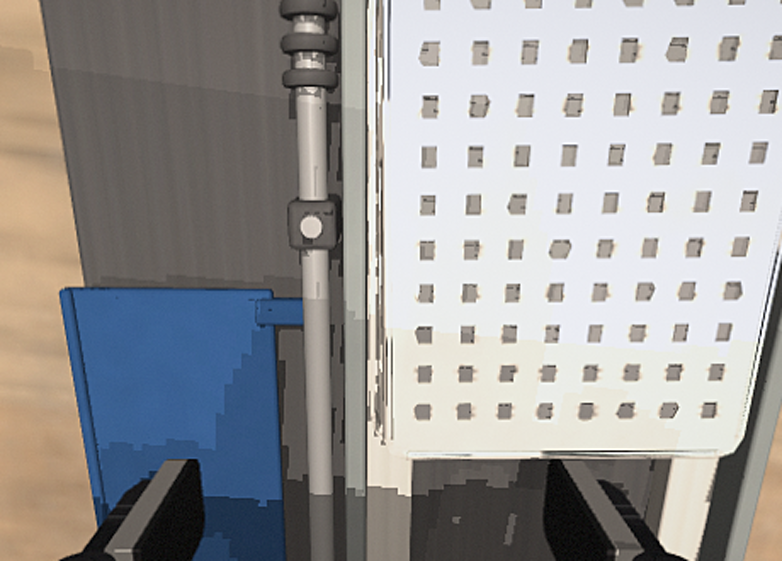

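View pics/kd.png

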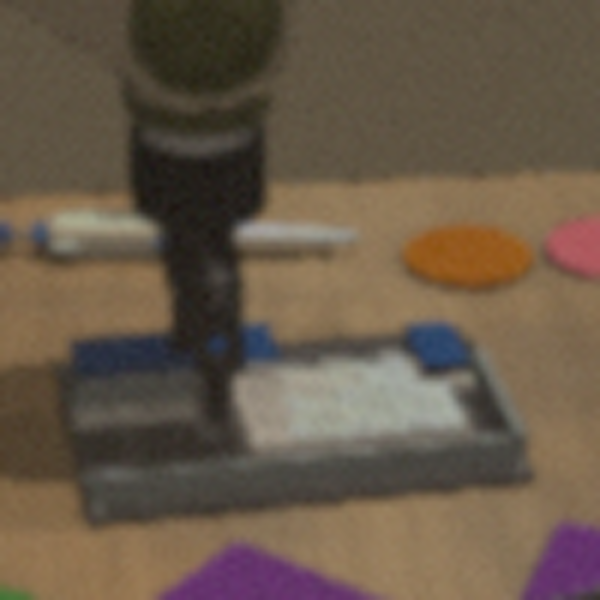

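View pics/ks.png

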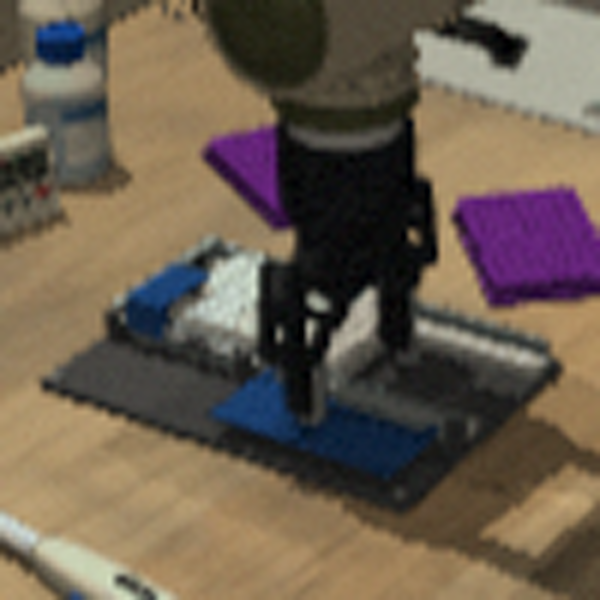

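play_rows:
  travel:
    - [0.5,0.04,-0.05]
    - [0.5,0.04,-0.05]
    - [0.5,0.04,-0.04]
    - [0.3,0.03,-0.03]
    - [0,0,0]
  rotation:
    - [0,-0.007,0]
    - [0,-0.003,0]
    - [0,-0.003,0]
    - [0,-0.002,0]
    - [0,0,0]
  claw: [8.54,8.54,8.54,8.54,8.54]

```text
time_s: 9.28
position: [0.5782, 0.1244, -0.0298]
tool_rot: [[-0.003, 0.094, -0.996], [-0.001, -0.996, -0.094], [-1.0, 0.001, 0.003]]
ft_force: [0.3, 0.5, 6.8]
grip_width: 0.0855
```

```bash
python3 look.py l; python3 - <<'E'
from h import *
im=cv2.imread("pics/lw.png"); crop(im,100,0,560,330,1.7,"pics/lw1.png")
E
```

```text
jig mm -73.45829860890044 44.28758595644003 -29.750363941870013
[[-3.100e-03  9.420e-02 -9.955e-01]
 [-1.200e-03 -9.956e-01 -9.420e-02]
 [-1.000e+00  9.000e-04  3.200e-03]] [0.27 0.53 6.82] [ 0.444 -0.102 -0.052] 9.2833
```

View pics/lw1.png

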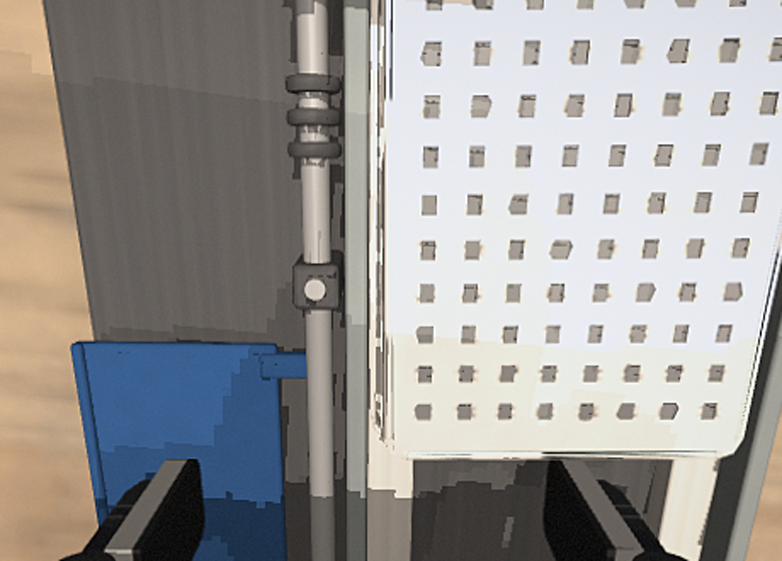

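View pics/ld.png

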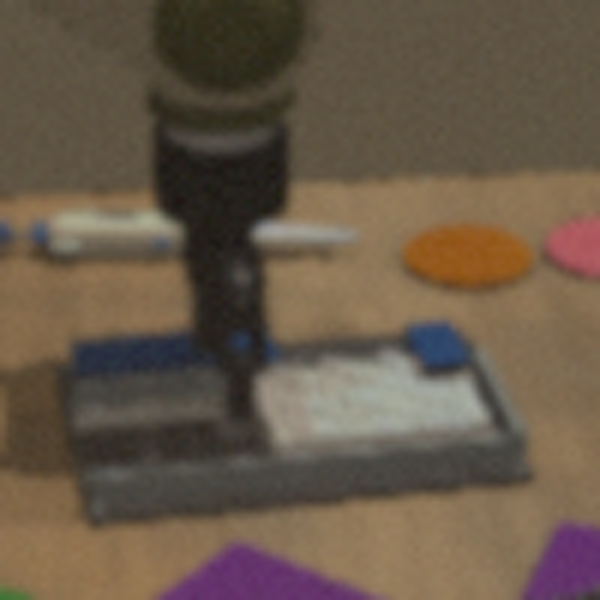

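play_rows:
  travel:
    - [0.3,0.03,-0.05]
    - [0.3,0.03,-0.04]
    - [0.2,0.02,-0.04]
    - [0,0,0]
  rotation:
    - [0,-0.003,-0.006]
    - [0,-0.003,0]
    - [0,-0.002,0]
    - [0,0,0]
  claw: [8.54,8.54,8.54,8.54]

```text
time_s: 9.77
position: [0.5825, 0.1249, -0.0297]
tool_rot: [[-0.003, 0.09, -0.996], [-0.002, -0.996, -0.09], [-1.0, 0.002, 0.003]]
ft_force: [0.8, 0.4, 6.9]
grip_width: 0.0854
```

play_rows:
  travel:
    - [0.2,0.02,-0.05]
    - [0.2,0.02,-0.04]
    - [0,0,0]
  rotation:
    - [0,0,0]
    - [0,0,0]
    - [0,0,0]
  claw: [8.54,8.54,8.54]

```text
time_s: 10.02
position: [0.5842, 0.1251, -0.0295]
tool_rot: [[-0.008, 0.091, -0.996], [-0.003, -0.996, -0.091], [-1.0, 0.002, 0.008]]
ft_force: [1.9, 0.3, 6.2]
grip_width: 0.0857
```

```bash
python3 look.py m; python3 - <<'E'
from h import *
im=cv2.imread("pics/mw.png"); crop(im,100,0,560,330,1.7,"pics/mw1.png")
E
```

```text
jig mm -67.41560794983903 44.50103367414146 -29.46719781616526
[[-0.0081  0.0912 -0.9958]
 [-0.0031 -0.9958 -0.0912]
 [-1.      0.0024  0.0084]] [1.86 0.29 6.17] [ 0.415 -0.163 -0.03 ] 10.0167
```

View pics/mw1.png

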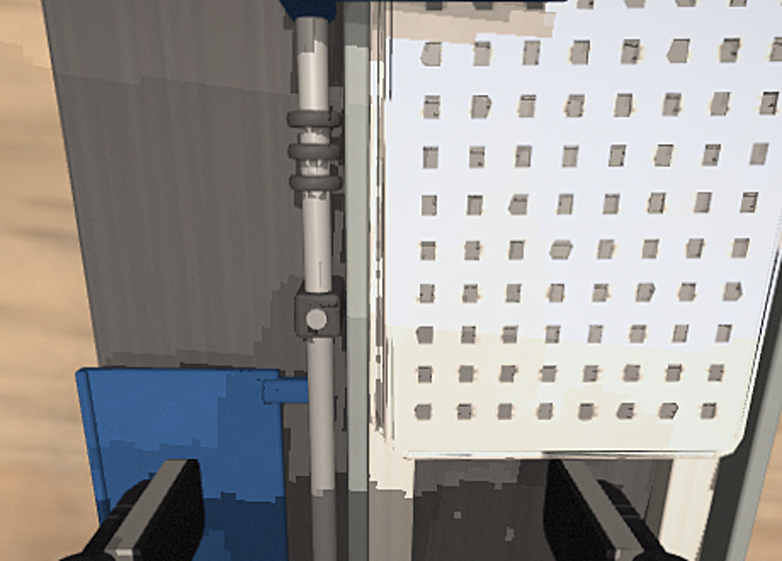

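View pics/md.png

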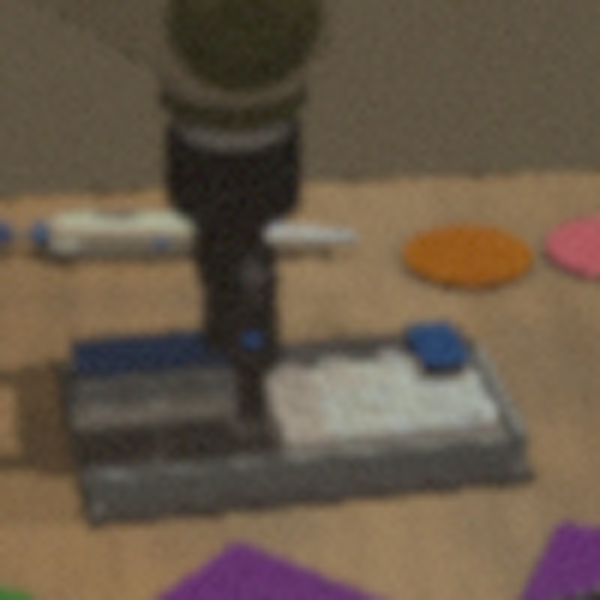

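play_rows:
  travel:
    - [0.2,0.02,-0.12]
    - [0.2,0.02,-0.1]
    - [0,0,0]
  rotation:
    - [0,-0.005,-0.003]
    - [0,0,0]
    - [0,0,0]
  claw: [8.54,8.54,8.54]

```text
time_s: 10.42
position: [0.5857, 0.1253, -0.0304]
tool_rot: [[-0.008, 0.089, -0.996], [-0.004, -0.996, -0.089], [-1.0, 0.003, 0.008]]
ft_force: [0.1, 1.0, 7.1]
grip_width: 0.0854
```

play_rows:
  travel:
    - [0.2,0.02,-0.08]
    - [0.2,0.02,-0.08]
    - [0,0,0]
  rotation:
    - [0,-0.003,0]
    - [0,0,0]
    - [0,0,0]
  claw: [8.54,8.54,8.54]

```text
time_s: 10.67
position: [0.5854, 0.1252, -0.0305]
tool_rot: [[-0.015, 0.089, -0.996], [-0.005, -0.996, -0.089], [-1.0, 0.004, 0.015]]
ft_force: [2.5, 1.2, 6.5]
grip_width: 0.0853
```

```bash
python3 look.py n
```

```text
jig mm -66.23266599685815 44.44854818903145 -30.483709616856057
[[-0.0146  0.0894 -0.9959]
 [-0.0053 -0.996  -0.0893]
 [-0.9999  0.004   0.015 ]] [2.5  1.23 6.52] [ 0.581 -0.387 -0.186] 10.6667
```

View pics/nw.png

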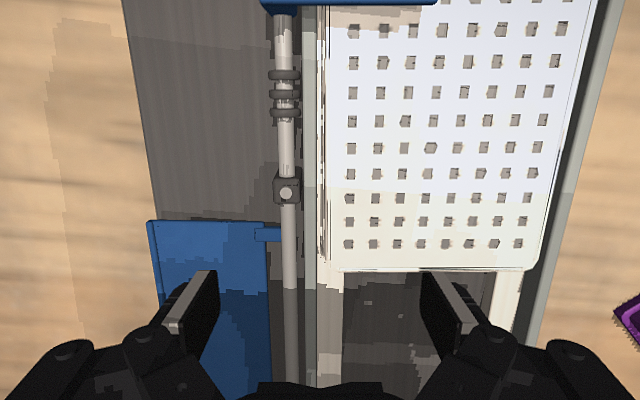

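View pics/nd.png

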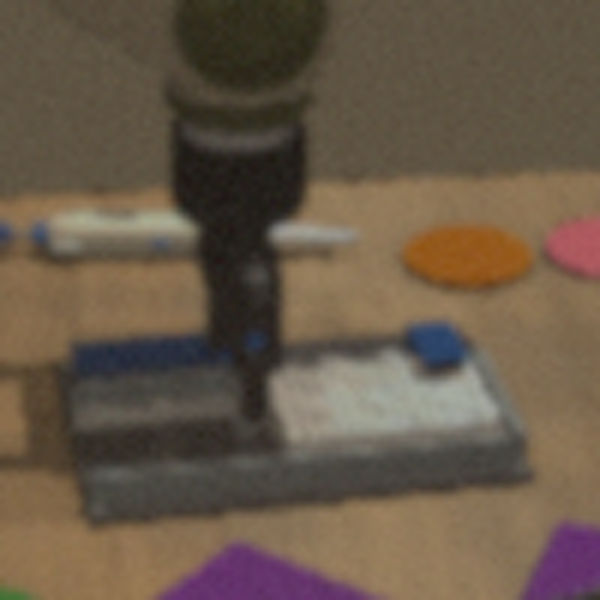

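View pics/ns.png

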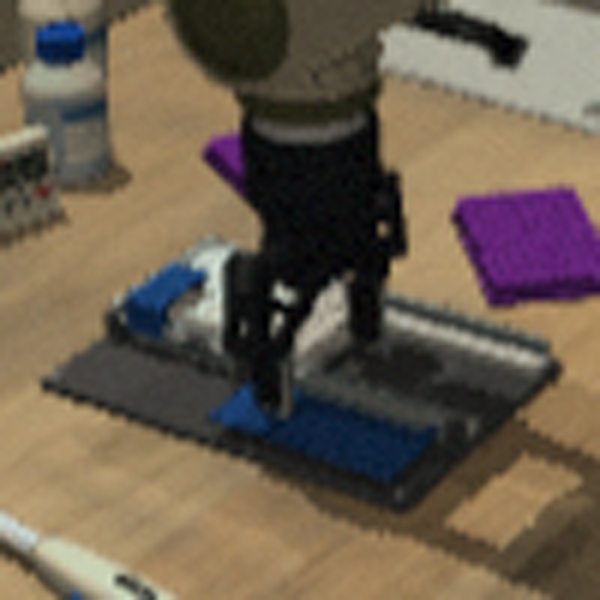

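```bash
python3 - <<'E'
from h import *
import pickle
for t,pl,pad in [("g",(430,30+380/1.7),(180,30+46/1.7)),("n",(430,269.5),(205,221))]:
    ci=pickle.load(open(t+".pkl","rb"))
    p=np.array([0.65525,0.08673,0.08813]); c,s=np.cos(p[2]),np.sin(p[2])
    def J(w): d=w-[p[0],p[1],0]; return np.array([c*d[0]+s*d[1],-s*d[0]+c*d[1]])*1000
    a=J(onz(ci,pl,.03)); b=J(onz(ci,pad,.022)); print(t,a,b,"near end est",a[0]-b[0]-35)
im=cv2.imread("pics/nw.png"); crop(im,120,200,560,400,1.8,"pics/nw1.png")
im=env.get_image("side")[:,:,::-1]; crop(im,320,165,385,205,12,"pics/nd1.png")
im=env.get_image("scene")[:,:,::-1]; crop(im,240,200,300,245,12,"pics/ns1.png")
E
```

```text
g [-106.57660927    0.70392431] [-35.45827678  91.41127215] near end est -106.11833248668088
n [-51.82970901   1.76609824] [-34.73271529  89.79246651] near end est -52.09699372283762
```

View pics/nd1.png

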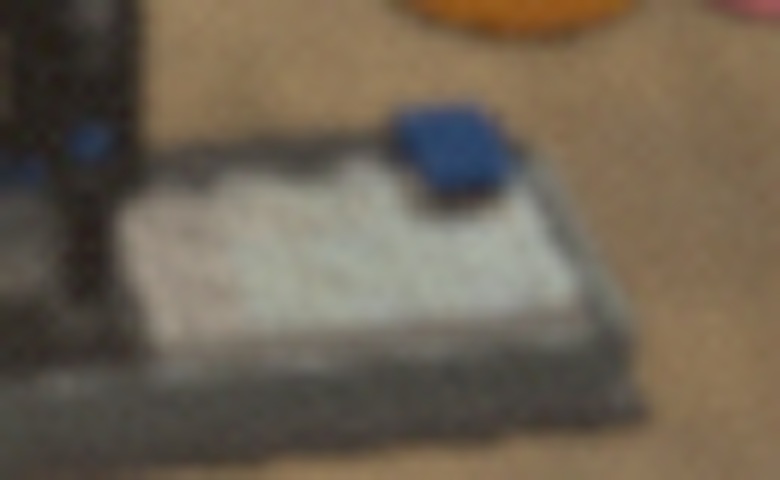

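View pics/ns1.png

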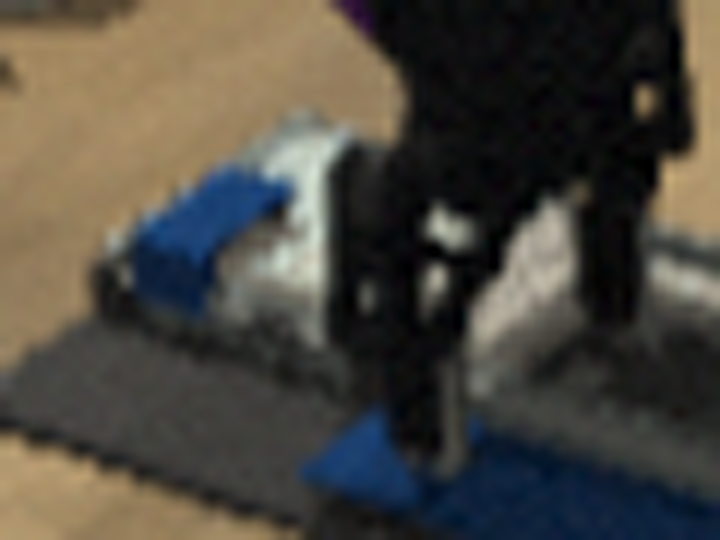

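View pics/nw1.png

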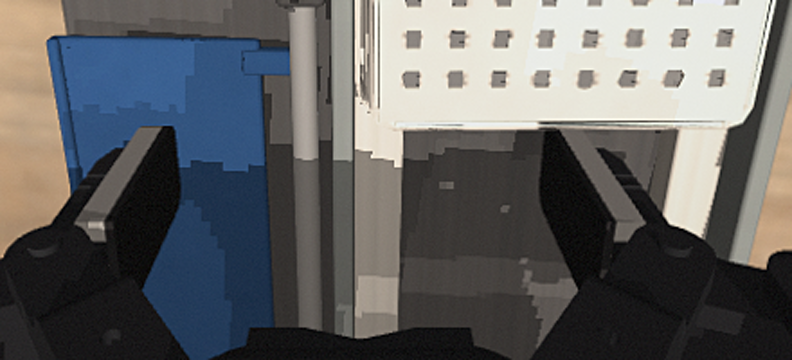

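play_rows:
  travel:
    - [0.3,0.03,-0.1]
    - [0.4,0.04,-0.05]
  rotation:
    - [0,-0.012,0]
    - [0,-0.003,0]
  claw: [8.54,8.54]

```text
time_s: 11.08
position: [0.5859, 0.1252, -0.0312]
tool_rot: [[-0.014, 0.09, -0.996], [-0.007, -0.996, -0.089], [-1.0, 0.006, 0.014]]
ft_force: [-23.8, -4.5, 22.2]
grip_width: 0.0851
```

play_rows:
  travel:
    - [0.3,0.03,-0.1]
    - [0.2,0.02,-0.05]
    - [0.2,0.02,-0.05]
  rotation:
    - [0,-0.005,0]
    - [0,-0.003,0]
    - [0,0,0]
  claw: [8.54,8.54,8.54]

```text
time_s: 11.33
position: [0.5853, 0.1251, -0.0315]
tool_rot: [[-0.022, 0.088, -0.996], [-0.009, -0.996, -0.088], [-1.0, 0.007, 0.023]]
ft_force: [-9.8, -1.5, 11.6]
grip_width: 0.0854
```

```bash
python3 look.py o; python3 - <<'E'
from h import *
im=cv2.imread("pics/ow.png"); crop(im,120,180,560,380,1.8,"pics/ow1.png")
E
```

```text
jig mm -66.26978922240703 44.366677564325826 -31.523302492316468
[[-0.0221  0.0882 -0.9959]
 [-0.0092 -0.9961 -0.088 ]
 [-0.9997  0.0072  0.0228]] [-9.84 -1.52 11.61] [ 0.051  1.533 -0.289] 11.3333
```

View pics/ow1.png

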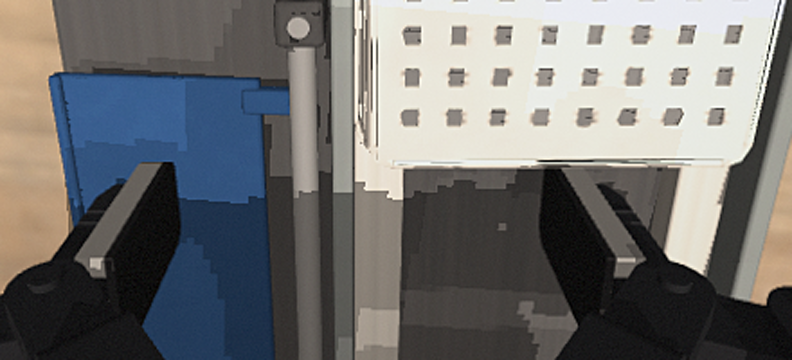

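play_rows:
  travel:
    - [0,0,-0.05]
    - [0,0,-0.05]
    - [0,0,0]
    - [-0.3,-0.03,-0.05]
    - [-0.3,-0.03,-0.05]
    - [0,0,0]
  rotation:
    - [0,0,0]
    - [0,0,0]
    - [0,0,0]
    - [0,0,0]
    - [0,0,0]
    - [0,0,0]
  claw: [8.54,8.54,8.54,8.54,8.54,8.54]

```text
time_s: 11.98
position: [0.5835, 0.1249, -0.0282]
tool_rot: [[-0.01, 0.086, -0.996], [-0.007, -0.996, -0.086], [-1.0, 0.006, 0.011]]
ft_force: [-3.7, 1.1, 5.6]
grip_width: 0.0854
```

```bash
python3 look.py p; python3 - <<'E'
from h import *
im=cv2.imread("pics/pw.png"); crop(im,120,180,560,380,1.8,"pics/pw1.png")
E
```

```text
jig mm -68.14234024670345 44.29591840586351 -28.16151087970551
[[-0.0102  0.0856 -0.9963]
 [-0.0072 -0.9963 -0.0855]
 [-0.9999  0.0063  0.0108]] [-3.75  1.11  5.61] [0.22  0.578 0.168] 11.9833
```

View pics/pw1.png

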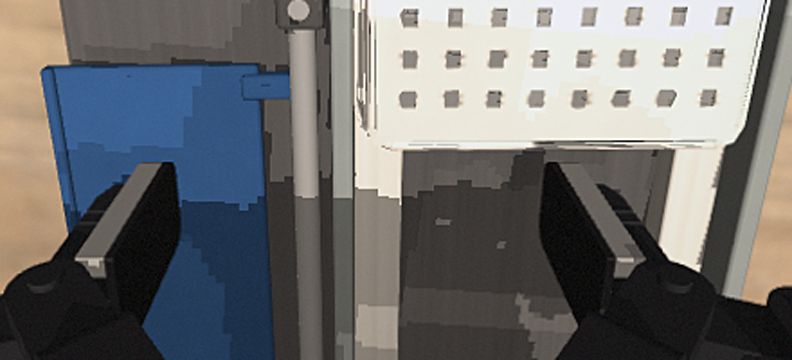

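play_rows:
  travel:
    - [-0.2,0,0.2]
    - [0,0,0.3]
    - [0,0,0.4]
    - [0,0,0.5]
    - [0,0,0.8]
    - [0,0,1.5]
    - [0,0,2.5]
    - [0,0,3.5]
    - [0,0,3.5]
    - [0,0,3.5]
    - [0,0,0]
    - [0,0,0]
  rotation:
    - [0,0,0]
    - [0,0,0]
    - [0,0,0]
    - [0,0,0]
    - [0,0,0]
    - [0,0,0]
    - [0,0,0]
    - [0,0,0]
    - [0,0,0]
    - [0,0,0]
    - [0,0,0]
    - [0,0,0]
  claw: [8.54,8.54,8.54,8.54,8.54,8.54,8.54,8.54,8.54,8.54,8.54,8.54]

```text
time_s: 13.13
position: [0.5776, 0.1239, 0.149]
tool_rot: [[-0.017, 0.086, -0.996], [-0.009, -0.996, -0.086], [-1.0, 0.008, 0.017]]
ft_force: [-0.7, 0.1, -0.9]
grip_width: 0.0854
```

```bash
python3 look.py q; python3 - <<'E'
from h import *
im=cv2.imread("pics/qd.png"); im=env.get_image("side")[:,:,::-1]; crop(im,290,160,385,215,8,"pics/qd1.png")
im=env.get_image("scene")[:,:,::-1]; crop(im,235,200,335,265,8,"pics/qs1.png")
E
```

```text
jig mm -74.09918626551499 43.89313793317409 149.00255283819732
[[-0.0166  0.0862 -0.9961]
 [-0.0093 -0.9962 -0.0861]
 [-0.9998  0.0078  0.0174]] [-0.71  0.13 -0.86] [-0.004  0.002  0.004] 13.1333
```

View pics/qw.png

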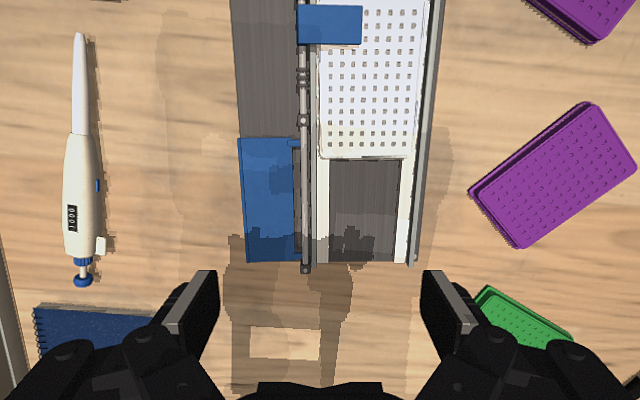

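View pics/qd1.png

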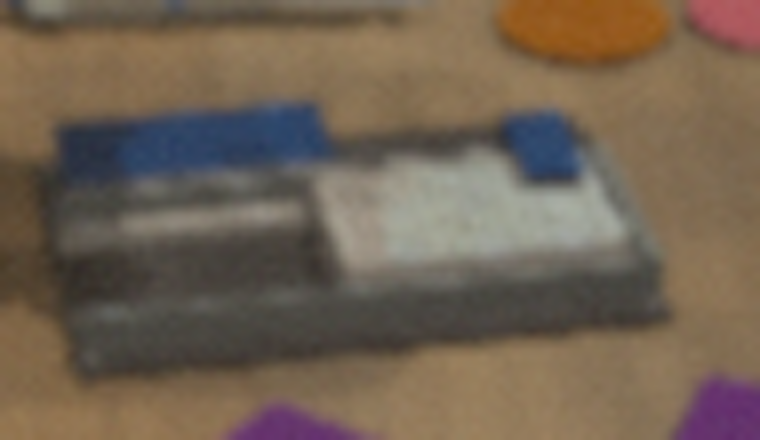

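View pics/qs1.png

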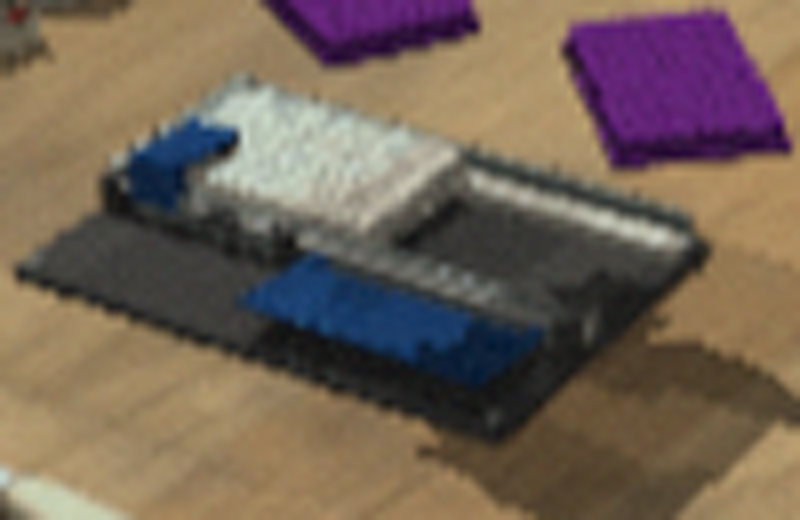

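The plate is under the clip, the paddle is up again and the gripper is clear. I'll check the gap at the stop from above.

play_rows:
  travel:
    - [0,0,3.5]
    - [2.5,0,2]
    - [2.5,0,0]
    - [2.5,0,0]
    - [0,0,0]
    - [0,0,0]
  rotation:
    - [0,0,0]
    - [0,0,0]
    - [0,0,0]
    - [0,0,0]
    - [0,0,0]
    - [0,0,0]
  claw: [8.54,8.54,8.54,8.54,8.54,8.54]

```text
time_s: 13.88
position: [0.6513, 0.1239, 0.1966]
tool_rot: [[-0.037, 0.086, -0.996], [-0.01, -0.996, -0.086], [-0.999, 0.006, 0.037]]
ft_force: [-0.7, 0.2, 0.0]
grip_width: 0.0855
```

```bash
python3 look.py r; python3 - <<'E'
from h import *
im=cv2.imread("pics/rw.png"); crop(im,200,0,460,190,3,"pics/rw1.png")
E
```

```text
jig mm -0.6285657734703444 37.33158861587744 196.62862922509717
[[-0.0366  0.0864 -0.9956]
 [-0.0096 -0.9962 -0.0861]
 [-0.9993  0.0064  0.0373]] [-0.72  0.17  0.01] [-0.003 -0.013 -0.047] 13.8833
```

View pics/rw1.png

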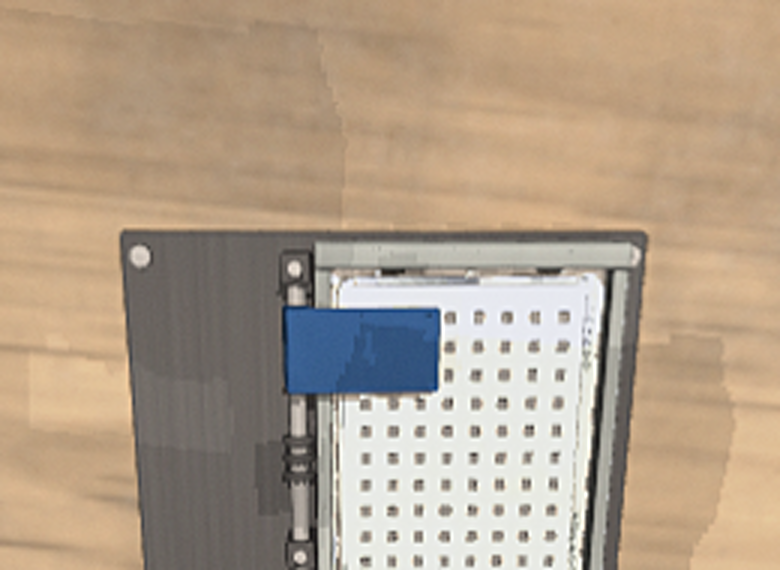

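The plate's leading edge (row ~273) sits against the stop's near face (row ~268), about 1 mm apart or less, with the foot on the plate. I'm handing it in.

```bash
python3 -c "
from rig import env
print(env.close_job())"
```

```text
the job is handed in; nothing more can be done
None
```

The plate is loaded: it rests against the end stop with the clip's foot on it. The job was handed in at about 14 s of the 40 s allowed, and it reported no verdict.

**What I did:**
- I pressed the paddle down with one fingertip, at about 7 N, and held it there.
- With the other fingertip I pushed the plate about 54 mm along the channel, until it stalled against the end stop. Pushing on gave about 24 N along the push direction.
- I then backed off a few millimetres and lifted, so the paddle came up and the clip clamped the plate.

**Last checks:**
- The overhead picture shows the plate's leading end within about 1 mm of the stop, flat and under the foot.
- The wrist force was below 1 N, and nothing else on the desk looked disturbed in the pictures.
- I could not read the clip angle or the clamp force directly; I judged both from the pictures.

**Disagreements:**
- **Fingertip height:** the open fingertips stood about 51 mm behind the TCP, not the 13 mm stated. All three cameras and the first contact with the paddle agreed on this, so I worked from contact and the pictures.
- **Jig position:** my camera estimates of where the jig is along the push direction differed by 2 to 3 mm.

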